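# Gauge a blind bore and park the gauge with its reading

## Task

Measure how deep the blind bore in the wooden block is with the depth gauge: take the gauge off its rest by the grip on top of its rod, set its foot flat on the block over the bore and lower the rod gently until it touches the bottom. Then put the gauge back upright on its rest with that reading unchanged and let go, leaving the other things alone.

Things in the scene. Friction and masses are not known exactly. Their poses are not given: they have to be found in the camera images.
- depth_gauge: Loose depth gauge, about 0.2 kg: a flat steel foot 34 x 100 x 14 mm (x, y, z) with a low brass boss, and an 8 mm aluminium rod upright through its middle. Origin: centre of the foot's underside, z up along the rod. Lift it by the grip on the rod: the foot hangs from the rod by friction.
- gauge_rod (a joint): Travel of the rod through the foot, the gauge's reading: 0 m = tip flush with the foot's underside, growing as the rod goes down, at most 0.060; 0 to 0.010 at the start. It slides stiffly, with about 5 N of friction, and stays where it is put; with the foot standing on something, pressing the grip harder than that drives the rod further out.
- gauge_grip (a point): Centre of the black square grip on top of the rod, 20 x 20 mm across and 28 mm high, sides parallel to the foot's. It lies 110 mm above the rod's tip, so 110 mm less the reading above the foot's underside.
- gauge_tip (a point): The tip of the rod, at its lower end on its axis.
- bored_block: The fixed wooden block with the bore, 100 x 120 x 75 mm (x, y, z), origin at the centre of its underside on the bench. Its top is flat, with thin pencilled centre lines crossing at the bore.
- bore_mouth (a point): Centre of the mouth of the bore, in the middle of the block's top, 75 mm above the bench. The bore is upright, of 13 mm diameter, with a flat hard bottom; its depth is not known, somewhere between 25 and 50 mm. Pressing harder than 25 N would mar the wood.
- gauge_rest: The fixed wooden rest of the gauge: a sole with two upright cheeks, each 56 x 24 mm (x, y), at y = -38 and +38 mm, leaving a gap of 52 mm between them for the rod. Origin at the centre of its underside on the bench. The foot lies across both cheeks, its long side along the rest's y, rod in the gap.
- rest_seat (a point): Centre of the rest's seat, midway between the flat tops of the cheeks on which the foot lies, 75 mm above the bench (the gap below it is 65 mm deep). Lips 4 mm high stand at the front and back ends of the cheeks and leave 46 mm in x for the 34 mm foot.
- wax_tin: Bystander: round yellowish tin, 67 mm across and 30 mm high; origin at the centre of its underside.
- jar_chalk: Bystander: lidded glass jar, 60 mm across and 78 mm high; origin at the centre of its underside.
- pencil_red: Bystander: red pencil, 8 x 152 x 7 mm, lying; origin under its middle.
Not all that is in view belongs to the job. Several things have the shape of the depth_gauge; the one meant has the colours described above.

How it is judged:
By the outcome, as a careful person would: the job done as asked, in the order asked, and still so for the second after the job is handed in, with the robot touching nothing.
It also fails if it takes over 58 s, if anything falls off the work surface, if the arm or the gripper's body presses on something with over 40 N, if the wrist force passes 120 N, or if a joint passes its speed limit or range.

## Robot

A 7-joint arm with a two-finger parallel gripper is mounted at the origin on a cart in front of the work surface, level with it; the furniture and walls round the work are solid. World frame = base frame: x ahead of the robot, y to its left, z up, the work surface at z = 0. Lengths are in m, angles in rad, forces in N, time in s.
With the tool pointing down it reaches from about 0.425 to 1.025 m from the base axis. Payload 9.4 kg.
Tool frame: the origin (TCP) lies midway between the tips of the shut fingers; the grasp point (between the pads) lies 19 mm behind it; z points along the fingers, y is the direction in which the jaws open and shut (so a half turn about z gives the same grasp; the last joint's range is limited). The gripper opens to 85 mm and grips with 20 to 120 N. Pads are 22 mm wide; open, the fingers measure 114 mm over their backs; the gripper's body (76 mm by 85 mm) begins 54 mm behind the grasp point. The pads swing forward as they close: fully open they stand 13 mm farther back than shut.
Start: joints at [-1.255, 0.599, -0.003, 1.599, 0.002, 0.943, -0.08], TCP at [0.278, 0.67, 0.231] pointing down, gripper open.
Joint ranges: [-2.57, 2.57], [-0.35, 1.97], [-1.29, 1.29], [0.11, 2.56], [-1.05, 4.19], [0.11, 1.86], [-2.63, 2.63]. Speed limits (rad/s): [2.22, 2.22, 3.01, 3.01, 3.14, 3.14, 3.14].

## Interface

Orientations are given as [roll, pitch, yaw] about the fixed x, y, z axes, in that order (R = Rz(yaw) Ry(pitch) Rx(roll)).
In Python, from cell import telemetry, cams, ticket gives the robot as it stands.
- The arm moves only by the tool servo_tool, never from a script. Its argument "moves" is a list of rows, each a list of 3 entries, a list of its own where there are three numbers: the gripper's target within -1 to 1 (fully open at 1, half-way at 0, shut at -1), then the shift along the tool's x, y, z in m, then the turn about the tool's z in rad. A call has 1 to 5 rows; each row shifts and turns the pose as measured when the row begins, along the tool's axes as they then stand; what a row does not reach is not made up. A row lasts 1/12 s, in which the tool goes at most 41.7 mm and 7.16 degrees, less where a joint would pass 70% of its speed; a pose out of reach is approached as far as the arm can. A call is refused whole if a number of a shift passes 0.0417 or a number of a turn 0.125, either way. A call with a gripper value outside its range is refused whole. The fingers move at their own pace and stop on an object; "newtons" is the grip in N (left out, the last holds). Time passes only in rows, so rows that do not move let the fingers close. It gives the time, the measured TCP pose, the force and the opening at its end, in the units of the state.
- telemetry.get_state(): the state, without advancing time (a new reading comes with each control period).
- cams.capture(name): name is "scene" or "top" or "wrist"; returns a dict with "image" (480x640x3 uint8, red, green, blue), "fovy" (degrees; the focal length in pixels is half the picture's height over the tangent of half this angle, whatever the lens; pixels are square), "cx", "cy" (the principal point, pixels), "k1" (the pictures are not rectified: a ray, as slopes to the right and down, at radius r is drawn at 1 + k1 r^2 times it, then the intrinsics apply), "origin" and "attitude" of the camera in the world; the wrist camera has in their place "T_tool_cam" (4x4, takes a point from camera to tool coordinates, whose origin is the TCP and whose axes are the flange's). Camera axes: x right, y down, z forward; pixel columns grow to the right and rows downward; lengths in m; the calibration is good to about 2 mm. A picture is of the moment at which its call begins: read the wrist's pose just before it. There is no depth.
- ticket.sign_off(): hands the job in, once; it reports no verdict.
The state is a dict: "clock": time; "joints": joint angles; "qd": joint speeds; "tau": joint torques, N m; "position": TCP position; "orientation": TCP orientation; "contact_force": force on the tool from outside, world axes, zero at the start; "moment": the same for the moment, N m; "grip_width": finger opening in m.
Only numpy, scipy, OpenCV 4.12 (cv2) and the standard library are available. Lean on these libraries where they do the work, as an engineer would, in place of code of your own. Each camera call takes 0.05 s, during which the arm holds its last target.

## Working session

There is one attempt and no reset: what is moved stays moved. The work goes in short steps, Python scripts to look and compute and a tool call to move; the robot and the scene stay as the last step left them, time stands still between calls to the robot, and variables do not carry over. Pictures are saved under pics/ and viewed, and the job is handed in when it is done.

Besides the shell and the picture viewer there is one more tool, called after "Emit:" as name(argument=value, ...) on one line, values as JSON. servo_tool: Moves the arm, as the interface text tells. Its arguments: {"type":"object","properties":{"moves":{"type":"array","items":{"type":"array"}},"newtons":{"type":"number"}},"required":["moves"]}

```bash
ls; mkdir -p pics
python3 - <<'E'
from cell import telemetry, cams
import cv2
s=telemetry.get_state();print(s)
for n in("scene","top","wrist"):
    c=cams.capture(n);cv2.imwrite(f"pics/{n}0.png",c["image"][:,:,::-1])
    print(n,{k:v for k,v in c.items() if k!="image"})
E
```

```text
pics
{'clock': 0.0, 'joints': array([-1.25469967,  0.6001525 , -0.0025316 ,  1.60013637,  0.00179663,
        0.94292907, -0.07979425]), 'qd': array([ 0.00061903, -0.00073376, -0.00036732,  0.00155066,  0.00147259,
        0.00069362,  0.00180214]), 'tau': array([-5.34328210e-04, -7.76466537e+01,  1.56474587e+00, -2.57998520e+01,
        1.22985255e-02,  9.33602656e-03, -6.81684384e-06]), 'position': array([0.27734702, 0.66932675, 0.23039505]), 'orientation': array([-3.13997656e+00,  1.51798780e-04,  2.74884878e+00]), 'contact_force': array([ 0.19057846,  0.56969368, -0.60379836]), 'moment': array([0.02449703, 0.03527771, 0.01160324]), 'grip_width': 0.08530245202521262}
scene {'fovy': 49.80273154254634, 'cx': 323.9947261738428, 'cy': 230.3590929241683, 'k1': -0.07821577551202058, 'origin': array([ 0.09589994, -0.48487172,  0.75151891]), 'attitude': array([-2.33783807,  0.00646503, -0.871702  ])}
top {'fovy': 43.73184853640936, 'cx': 326.7440993746612, 'cy': 240.9263395880422, 'k1': -0.16051462193727312, 'origin': array([ 0.38688448, -0.09848697,  1.15620953]), 'attitude': array([-2.93700601,  0.00571374, -1.61964875])}
wrist {'fovy': 68.68440162351186, 'cx': 324.37777927693674, 'cy': 238.5235346629691, 'k1': 0.013192800869439854, 'T_tool_cam': array([[-1.05420041e-03, -9.49653274e-01, -3.13301050e-01,
         8.04092481e-02],
       [ 9.99999442e-01, -9.78866713e-04, -3.97751114e-04,
         7.50595446e-05],
       [ 7.10456781e-05, -3.13301295e-01,  9.49653776e-01,
        -1.43671552e-01],
       [ 0.00000000e+00,  0.00000000e+00,  0.00000000e+00,
         1.00000000e+00]])}
```

View pics/scene0.png

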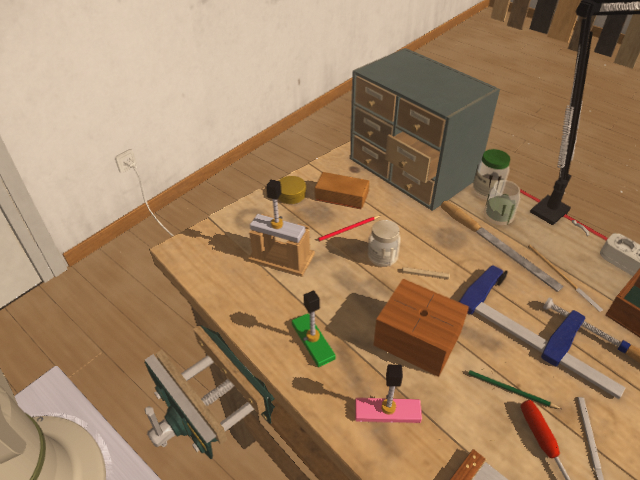

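View pics/top0.png

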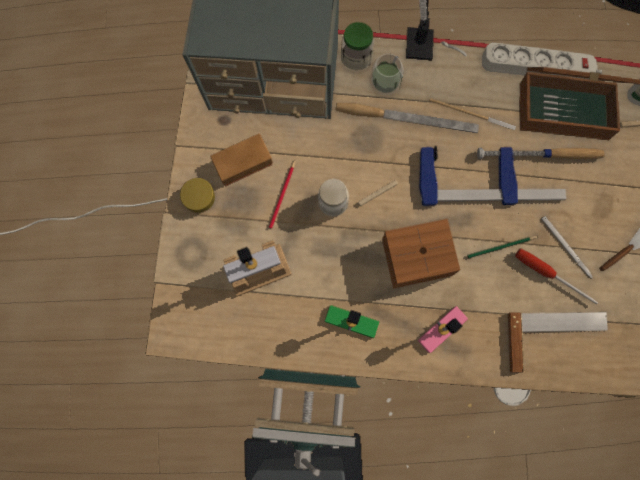

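View pics/wrist0.png

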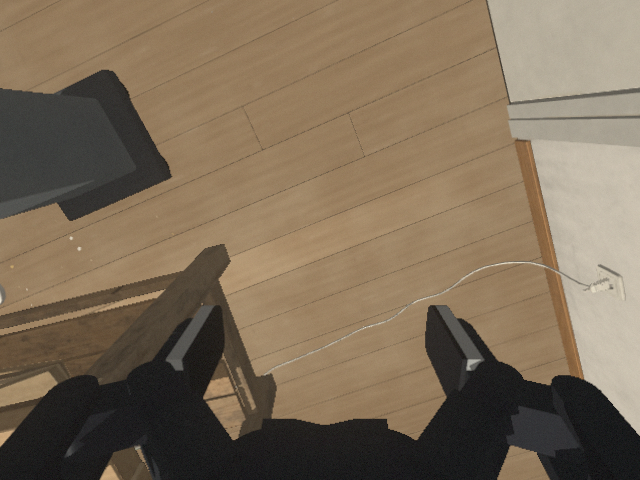

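The target gauge (steel foot, brass boss) stands on the rest, near (250,265) in top and (274,225) in scene. The green and pink ones are decoys. The bored block's bore is near (423,251) in top and (425,313) in scene. Next I'll zoom in and triangulate.

```bash
cat > h.py <<'E'
import numpy as np, cv2
from scipy.spatial.transform import Rotation as Rn
from cell import telemetry, cams
def rpy(a): return Rn.from_euler('xyz',a).as_matrix()
class Cam:
    def __init__(s,name):
        s.st=telemetry.get_state(); c=cams.capture(name); s.im=c["image"][:,:,::-1].copy()
        f=240/np.tan(np.radians(c["fovy"])/2)
        s.K=np.array([[f,0,c["cx"]],[0,f,c["cy"]],[0,0,1]]); s.d=np.array([c["k1"],0,0,0.])
        if name=="wrist":
            T=np.eye(4);T[:3,:3]=rpy(s.st["orientation"]);T[:3,3]=s.st["position"];T=T@c["T_tool_cam"]
            s.R=T[:3,:3];s.o=T[:3,3]
        else: s.R=rpy(c["attitude"]);s.o=np.array(c["origin"])
    def ray(s,p):
        u=cv2.undistortPoints(np.array([[p]],float),s.K,s.d)[0,0]
        d=s.R@np.array([u[0],u[1],1]);return d/np.linalg.norm(d)
    def plane(s,p,z):
        d=s.ray(p);return s.o+d*(z-s.o[2])/d[2]
    def proj(s,X):
        rv=cv2.Rodrigues(s.R.T)[0];return cv2.projectPoints(np.array(X,float).reshape(-1,1,3),rv,-s.R.T@s.o,s.K,s.d)[0][:,0]
def tri(c1,p1,c2,p2):
    d1,d2=c1.ray(p1),c2.ray(p2);A=np.stack([d1,-d2],1);t=np.linalg.lstsq(A,c2.o-c1.o,rcond=None)[0]
    a,b=c1.o+d1*t[0],c2.o+d2*t[1];return (a+b)/2,np.linalg.norm(a-b)
def crop(im,x,y,w,h,k,n): cv2.imwrite("pics/"+n,cv2.resize(im[y:y+h,x:x+w],None,fx=k,fy=k,interpolation=cv2.INTER_CUBIC))
E
python3 - <<'E'
from h import *
t=cv2.imread("pics/top0.png");s=cv2.imread("pics/scene0.png")
a=cv2.resize(t[225:305,205:305],None,fx=4,fy=4,interpolation=2);b=cv2.resize(t[213:293,375:475],None,fx=4,fy=4,interpolation=2)
c=cv2.resize(s[172:282,235:325],None,fx=2.5,fy=2.5,interpolation=2);
cv2.imwrite("pics/t1.png",np.hstack([a,b]))
c=cv2.resize(s[175:275,235:335],None,fx=4,fy=4,interpolation=2);d=cv2.resize(s[275:375,370:470],None,fx=4,fy=4,interpolation=2)
cv2.imwrite("pics/s1.png",np.hstack([c,d]))
E
```

```text
(no output)
```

View pics/t1.png

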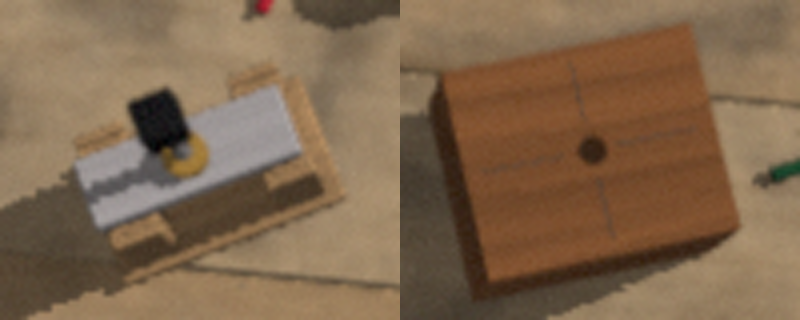

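View pics/s1.png

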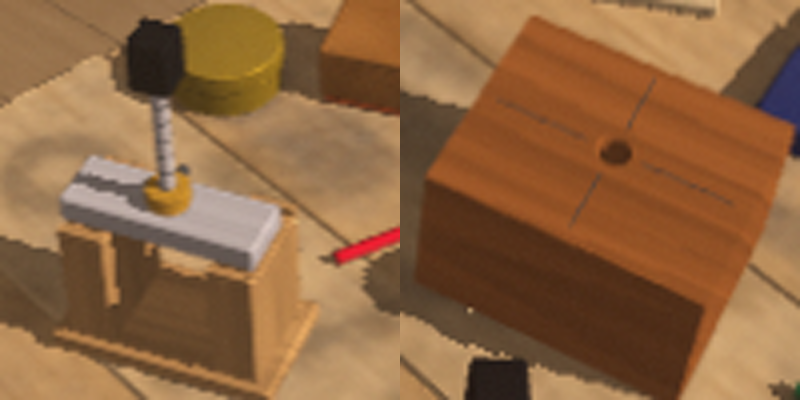

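Run:
```python
from h import *
T=Cam("top");S=Cam("scene")
q=lambda x,y,x0,y0,k=4:((x+.5)/k-.5+x0,(y+.5)/k-.5+y0)
tp=lambda x,y:q(x,y,205,225); tb=lambda x,y:q(x-400,y,375,213)
sp=lambda x,y:q(x,y,235,175); sb=lambda x,y:q(x-400,y,370,275)
np.set_printoptions(precision=4,suppress=True)
print("grip",tri(T,tp(160,121),S,sp(155,57)))
print("boss",tri(T,tp(185,154),S,sp(168,196)))
print("bore",tri(T,tb(593,150),S,sb(615,152)),T.plane(tb(593,150),.075),S.plane(sb(615,152),.075))
B=np.array([T.plane(tb(*p),.075) for p in [(442,75),(690,25),(740,228),(488,282)]]);print("block",B,B.mean(0))
for i in range(4): e=B[(i+1)%4]-B[i];print(np.linalg.norm(e),np.degrees(np.arctan2(e[1],e[0])))
B=np.array([S.plane(sb(*p),.075) for p in [(532,15),(795,125),(705,303),(428,180)]]);print("block S",B,B.mean(0))
for i in range(4): e=B[(i+1)%4]-B[i];print(np.linalg.norm(e),np.degrees(np.arctan2(e[1],e[0])))
# lines 
for a,b in [((572,62),(614,238)),((483,171),(692,130))]:
    e=T.plane(tb(*b),.075)-T.plane(tb(*a),.075);print("line",np.degrees(np.arctan2(e[1],e[0])))
for a,b in [((655,80),(571,226)),((500,101),(733,203))]:
    e=S.plane(sb(*b),.075)-S.plane(sb(*a),.075);print("lineS",np.degrees(np.arctan2(e[1],e[0])))
F=np.array([T.plane(tp(*p),.089) for p in [(75,162),(275,86),(300,152),(100,228)]]);print("foot",F,F.mean(0))
for i in range(4): e=F[(i+1)%4]-F[i];print(np.linalg.norm(e),np.degrees(np.arctan2(e[1],e[0])))
F=np.array([S.plane(sp(*p),.089) for p in [(95,157),(280,208),(255,252),(62,200)]]);print("footS",F,F.mean(0))
for i in range(4): e=F[(i+1)%4]-F[i];print(np.linalg.norm(e),np.degrees(np.arctan2(e[1],e[0])))
```

```text
grip (array([0.5725, 0.0355, 0.1784]), np.float64(0.001049186447314219))
boss (array([0.5727, 0.0359, 0.0947]), np.float64(0.0010344986593943963))
bore (array([ 0.5843, -0.2789,  0.0779]), np.float64(0.0007966560576805874)) [ 0.5851 -0.2797  0.075 ] [ 0.586  -0.2778  0.075 ]
block [[ 0.6239 -0.2123  0.075 ]
 [ 0.6421 -0.3303  0.075 ]
 [ 0.5451 -0.345   0.075 ]
 [ 0.5264 -0.2267  0.075 ]] [ 0.5844 -0.2786  0.075 ]
0.11942649405904367 -81.247366297663
0.09807118893180618 -171.39129540189293
0.11974160770417944 99.00893819844075
0.09860811641573286 8.427087539405514
block S [[ 0.6255 -0.2107  0.075 ]
 [ 0.6449 -0.3279  0.075 ]
 [ 0.5469 -0.3432  0.075 ]
 [ 0.5264 -0.2274  0.075 ]] [ 0.5859 -0.2773  0.075 ]
0.11874861758444226 -80.61348368042596
0.09914859879642755 -171.1150308148754
0.11761195262802691 100.06702956487763
0.10054204932057195 9.544404122475534
line -171.2637795228621
line -81.75749790495304
lineS -171.04183797193332
lineS -80.71890886960905
foot [[ 0.5729  0.0867  0.089 ]
 [ 0.6036 -0.0056  0.089 ]
 [ 0.5725 -0.016   0.089 ]
 [ 0.5421  0.0758  0.089 ]] [0.5728 0.0352 0.089 ]
0.09727404784300013 -71.61229761981839
0.03272809392052036 -161.49214561047296
0.09670790233454604 108.34370399673003
0.032659928259175124 19.501422397675263
footS [[ 0.5738  0.0867  0.089 ]
 [ 0.6039 -0.0051  0.089 ]
 [ 0.5749 -0.0156  0.089 ]
 [ 0.5427  0.0772  0.089 ]] [0.5738 0.0358 0.089 ]
0.0965747898617492 -71.87174648821345
0.030887868904344647 -160.02524802104097
0.0982515139950124 109.08529750415943
0.032519761111528364 16.95167456030858
```

Positions from both views agree to about 1 mm:
- Gauge: (0.573, 0.0355), yaw about 18.4°, grip centre z about 0.178, so the reading is about 7 mm.
- Bore: (0.585, -0.279), block yaw about 9°.

Moving over the gauge with tool yaw 108.4°.

```bash
cat > rem.py <<'E'
import sys
from h import *
np.set_printoptions(precision=4,suppress=True)
x,y,z,yaw=map(float,sys.argv[1:5])
s=telemetry.get_state();R=rpy(s["orientation"]);d=R.T@(np.array([x,y,z])-s["position"])
dy=(np.radians(yaw)-s["orientation"][2]+np.pi)%(2*np.pi)-np.pi
print("t",s["clock"],"pos",s["position"],"rpy",s["orientation"],"F",s["contact_force"],"w",s["grip_width"]);print("remain tool",d,"turn",-dy,"q7",s["joints"][6])
E
python3 rem.py .573 .0355 .26 108.4
```

```text
t 0.25 pos [0.2775 0.6696 0.2308] rpy [-3.1408  0.0001  2.7488] F [-0.2806  0.0137 -0.6591] w 0.08491811832837035
remain tool [-0.5157 -0.4727 -0.0288] turn 0.8568531564142514 q7 -0.07979824821288675
```

Emit:
servo_tool(moves=[[1,[-0.028,-0.025,-0.012],0],[1,[-0.028,-0.025,-0.012],0],[1,[-0.03,-0.027,0],0],[1,[-0.03,-0.027,0],0],[1,[-0.03,-0.027,0],0]], newtons=30)

```text
clock: 0.67
position: [0.357, 0.4963, 0.2524]
orientation: [3.141, -0.005, 2.765]
contact_force: [1.1, -0.5, 1.1]
grip_width: 0.0854
```

```bash
python3 rem.py .573 .0355 .26 108.4
```

```text
t 0.6667 pos [0.357  0.4963 0.2524] rpy [ 3.1413 -0.005   2.7648] F [ 1.1434 -0.4627  1.1373] w 0.08535761166972483
remain tool [-0.3704 -0.349  -0.0095] turn 0.8728764672974094 q7 0.15425564608383732
```

Emit:
servo_tool(moves=[[1,[-0.03,-0.028,-0.002],0],[1,[-0.03,-0.028,-0.002],0],[1,[-0.03,-0.028,-0.002],0],[1,[-0.03,-0.028,-0.002],0],[1,[-0.03,-0.028,-0.001],0]])

```text
clock: 1.08
position: [0.4449, 0.3069, 0.2611]
orientation: [3.141, -0.004, 2.766]
contact_force: [1.2, 0.6, 0.3]
grip_width: 0.0855
```

Emit:
servo_tool(moves=[[1,[-0.03,-0.028,-0.001],0],[1,[-0.03,-0.028,-0.001],0],[1,[-0.03,-0.028,-0.001],0],[1,[-0.03,-0.028,0],0],[1,[-0.03,-0.028,0],0]])

```text
clock: 1.5
position: [0.5329, 0.118, 0.2648]
orientation: [3.138, -0.003, 2.767]
contact_force: [0.5, 0.9, -0.2]
grip_width: 0.0856
```

Emit:
servo_tool(moves=[[1,[0,0,0],0.12],[1,[0,0,0],0.12],[1,[0,0,0],0.12],[1,[0,0,0],0.12],[1,[0,0,0],0.12]])

```text
clock: 1.92
position: [0.5377, 0.1015, 0.2655]
orientation: [3.14, 0.001, 2.139]
contact_force: [0.5, 1.1, 0.4]
grip_width: 0.0853
```

```bash
python3 rem.py .573 .0355 .26 108.4
```

```text
t 1.9167 pos [0.5377 0.1015 0.2655] rpy [3.1397 0.0009 2.1393] F [0.4766 1.1297 0.3847] w 0.08527315811449451
remain tool [-0.0746 -0.0058  0.0055] turn 0.24737135645559327 q7 0.3934180480637741
```

Emit:
servo_tool(moves=[[1,[0,0,0],0.12],[1,[0,0,0],0.12],[1,[-0.02,-0.007,0],0],[1,[-0.015,-0.005,0],0],[1,[0,0,0],0]])

```text
clock: 2.33
position: [0.5371, 0.064, 0.2655]
orientation: [3.139, 0.0, 1.885]
contact_force: [-0.4, -0.1, 0.3]
grip_width: 0.0854
```

```bash
python3 rem.py .573 .0355 .26 108.4;python3 - <<'E'
from h import *
W=Cam("wrist");cv2.imwrite("pics/w1.png",W.im)
print(W.proj([[.573,.0355,.19],[.573,.0355,.089]]))
E
```

```text
t 2.3333 pos [0.5371 0.064  0.2655] rpy [3.1393 0.0003 1.8847] F [-0.4145 -0.1091  0.2603] w 0.08537306542572975
remain tool [-0.0382  0.0253  0.0056] turn -0.007252330833438236 q7 0.24360267173332992
[[360.41050892 301.54994795]
 [350.10619152 251.18729113]]
```

View pics/w1.png

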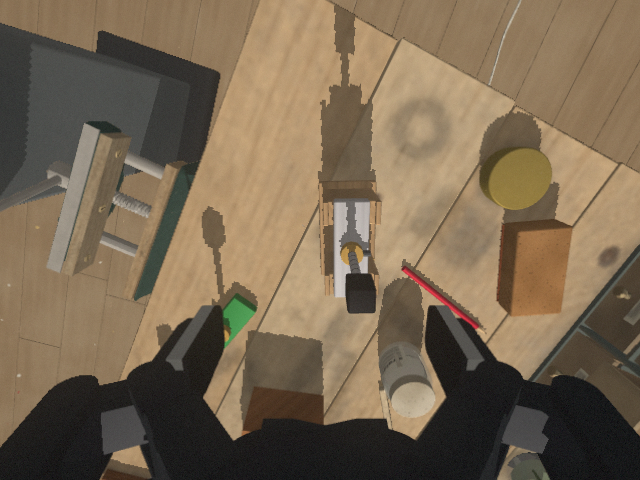

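The wrist view shows grip top at about (360,298) and boss at (351,253), as predicted. I'll refine from a zoom.

Run:
```python
from h import *
im=cv2.imread("pics/w1.png");crop(im,305,170,100,150,4,"w1z.png")
```

```text
(no output)
```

View pics/w1z.png

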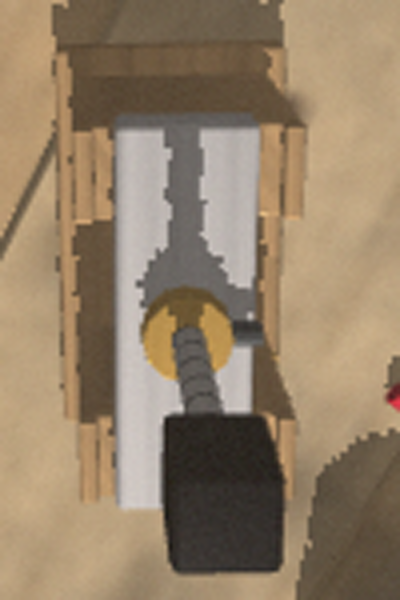

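Run:
```python
from h import *
W=Cam("wrist")
q=lambda x,y:((x+.5)/4-.5+305,(y+.5)/4-.5+170)
P=[W.plane(q(*p),.089) for p in [(115,127),(118,507),(259,127),(187,334)]];print(np.round(P,4))
e=P[1]-P[0];print(np.linalg.norm(e),np.degrees(np.arctan2(e[1],e[0])),np.linalg.norm(P[2]-P[0]))
e=P[2]-P[0];print(np.degrees(np.arctan2(e[1],e[0])))
print("boss top .097",W.plane(q(187,334),.095))
for z in (.185,.192): print("grip sides mid",z,W.plane(q(226,531),z))
ax=np.array([.573,.0355])
c,s_=np.cos(np.radians(18.4)),np.sin(np.radians(18.4))
for z in(.164,.192):
  print(z,np.round([((a-305+.5)*4-.5,(b-170+.5)*4-.5) for a,b in W.proj([[ax[0]+c*i*.01-s_*j*.01,ax[1]+s_*i*.01+c*j*.01,z] for i,j in((-1,-1),(1,-1),(1,1),(-1,1))])]))
```

```text
[[ 0.5421  0.0786  0.089 ]
 [ 0.5738 -0.0143  0.089 ]
 [ 0.5738  0.0888  0.089 ]
 [ 0.5749  0.0353  0.089 ]]
0.09809383337058988 -71.1338685377573 0.03338208283202034
17.928701108030324
boss top .097 [0.57374006 0.03734082 0.095     ]
grip sides mid 0.185 [0.57517497 0.03395087 0.185     ]
grip sides mid 0.192 [0.57320809 0.03731887 0.192     ]
0.164 [[155. 515.]
 [257. 514.]
 [261. 420.]
 [156. 421.]]
0.192 [[163. 591.]
 [277. 590.]
 [281. 487.]
 [164. 488.]]
```

Emit:
servo_tool(moves=[[1,[-0.019,0.013,0],0],[1,[-0.019,0.013,0.01],0],[1,[0,0,0.03],0],[1,[0,0,0.02],0],[1,[0,0,0],0]])

```text
clock: 2.85
position: [0.5775, 0.0421, 0.2053]
orientation: [3.132, -0.004, 1.894]
contact_force: [-0.8, -0.4, -0.4]
grip_width: 0.0853
```

```bash
python3 rem.py .574 .0362 .159 108.2
```

```text
t 2.85 pos [0.5775 0.0421 0.2053] rpy [ 3.1325 -0.0035  1.8938] F [-0.8024 -0.3792 -0.3654] w 0.08530582178842148
remain tool [-0.0046 -0.0056  0.0462] turn 0.00532503234556625 q7 0.35095029584085785
```

Emit:
servo_tool(moves=[[1,[-0.005,-0.005,0.015],0],[1,[0,0,0.015],0],[1,[0,0,0.01],0],[1,[0,0,0.004],0],[1,[0,0,0],0]])

```text
clock: 3.27
position: [0.5757, 0.0396, 0.1617]
orientation: [3.131, -0.006, 1.899]
contact_force: [-0.1, -0.5, -0.8]
grip_width: 0.0856
```

```bash
python3 rem.py .574 .0362 .159 108.2;python3 - <<'E'
from h import *
W=Cam("wrist");S=Cam("scene");cv2.imwrite("pics/w2.png",np.hstack([W.im[200:480,150:500],cv2.resize(S.im[150:290,220:370],(300,280))]))
E
```

```text
t 3.2667 pos [0.5757 0.0396 0.1617] rpy [ 3.1313 -0.0059  1.8986] F [-0.1076 -0.5308 -0.7964] w 0.08561982333892897
remain tool [-0.0027 -0.0027  0.0026] turn 0.010140530467709574 q7 0.38600690657089914
```

View pics/w2.png

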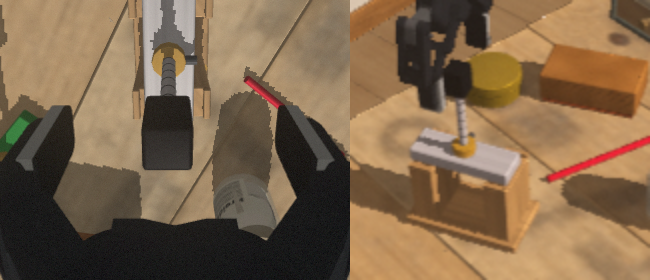

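The grip sits about 3 mm left of the finger midline, which matches the computed remainder. Correct that, lower a touch and close.

Emit:
servo_tool(moves=[[1,[-0.004,-0.004,0.004],0.012],[1,[-0.001,-0.001,0.001],0],[1,[0,0,0],0],[-1,[0,0,0],0],[-1,[0,0,0],0]], newtons=30)

```text
clock: 3.78
position: [0.574, 0.0328, 0.1597]
orientation: [3.126, -0.005, 1.885]
contact_force: [0.8, 0.6, -0.2]
grip_width: 0.0642
```

Emit:
servo_tool(moves=[[-1,[0,0,0],0],[-1,[0,0,0],0],[-1,[0,0,0],0],[-1,[0,0,0],0],[-1,[0,0,0],0]], newtons=60)

```text
clock: 4.2
position: [0.574, 0.0327, 0.1603]
orientation: [3.126, -0.005, 1.885]
contact_force: [0.2, -0.5, 0.5]
grip_width: 0.0189
```

```bash
python3 rem.py .574 .0362 .159 108.2;python3 - <<'E'
from h import *
W=Cam("wrist");S=Cam("scene");cv2.imwrite("pics/w3.png",np.hstack([W.im[200:480,150:500],cv2.resize(S.im[150:290,220:370],(300,280))]))
E
```

```text
t 4.2 pos [0.574  0.0327 0.1603] rpy [ 3.1257 -0.0053  1.8855] F [ 0.2171 -0.4758  0.5168] w 0.018922766138186418
remain tool [0.0033 0.0011 0.0013] turn -0.0029571126288834293 q7 0.3895932676671526
```

View pics/w3.png

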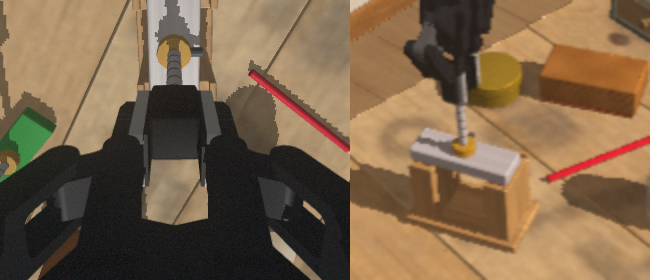

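Gripped, opening 19 mm. Lifting gently.

Emit:
servo_tool(moves=[[-1,[0,0,-0.006],0],[-1,[0,0,-0.012],0],[-1,[0,0,-0.015],0],[-1,[0,0,-0.015],0],[-1,[0,0,-0.015],0]])

```text
clock: 4.72
position: [0.5706, 0.0322, 0.2225]
orientation: [3.134, -0.007, 1.885]
contact_force: [0.6, -0.0, -2.2]
grip_width: 0.019
```

Emit:
servo_tool(moves=[[-1,[0,0,-0.01],0],[-1,[0,0,-0.005],0],[-1,[0,0,0],0],[-1,[0,0,0],0]])

```text
clock: 5.05
position: [0.5715, 0.0322, 0.2416]
orientation: [3.13, -0.006, 1.885]
contact_force: [0.3, 0.7, -0.8]
grip_width: 0.0192
```

```bash
python3 rem.py .585 -.279 .225 99;python3 - <<'E'
from h import *
W=Cam("wrist");S=Cam("scene");cv2.imwrite("pics/w4.png",np.hstack([W.im[200:480,150:500],cv2.resize(S.im[130:290,220:370],(300,280))]))
E
```

```text
t 5.05 pos [0.5715 0.0322 0.2416] rpy [ 3.1296 -0.0061  1.8854] F [ 0.2506  0.6977 -0.8334] w 0.01920980115818334
remain tool [-0.3002 -0.0836  0.0138] turn 0.15748318702824982 q7 0.34410685564744714
```

View pics/w4.png

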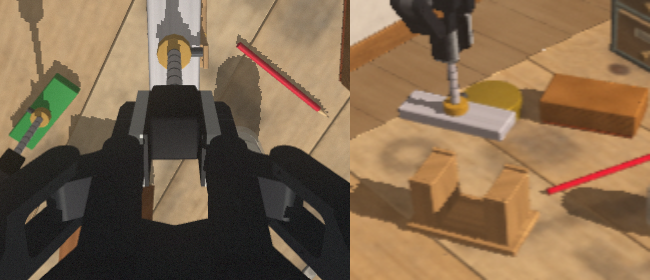

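Gauge hangs level from the gripper. Carrying it to the block.

Emit:
servo_tool(moves=[[-1,[-0.012,-0.004,0],0],[-1,[-0.022,-0.006,0],0],[-1,[-0.028,-0.008,0],0],[-1,[-0.028,-0.008,0],0],[-1,[-0.028,-0.008,0],0]])

```text
clock: 5.57
position: [0.5746, -0.089, 0.2357]
orientation: [3.136, -0.01, 1.898]
contact_force: [0.2, -0.3, -2.0]
grip_width: 0.019
```

Emit:
servo_tool(moves=[[-1,[-0.028,-0.008,0],0],[-1,[-0.028,-0.008,0],0],[-1,[-0.028,-0.008,0],0],[-1,[-0.028,-0.008,0],0],[-1,[-0.018,-0.005,0],0]])

```text
clock: 5.98
position: [0.5771, -0.2377, 0.2302]
orientation: [-3.141, -0.011, 1.894]
contact_force: [-0.2, -1.0, -1.5]
grip_width: 0.0189
```

Emit:
servo_tool(moves=[[-1,[-0.01,0,0],0.04],[-1,[0,0,0],0.04],[-1,[0,0,0],0.04],[-1,[0,0,0],0.03],[-1,[0,0,0],0]])

```text
clock: 6.4
position: [0.5767, -0.2576, 0.2263]
orientation: [-3.133, -0.01, 1.717]
contact_force: [0.2, -0.9, -2.6]
grip_width: 0.0192
```

```bash
python3 rem.py .585 -.279 .225 99
```

```text
t 6.4 pos [ 0.5767 -0.2576  0.2263] rpy [-3.133  -0.0096  1.7169] F [ 0.2345 -0.9327 -2.5651] w 0.019236901809028678
remain tool [-0.0224  0.0051  0.001 ] turn -0.010946206710985784 q7 0.7042260960132001
```

Emit:
servo_tool(moves=[[-1,[-0.01,0.002,0],-0.01],[-1,[-0.006,0.002,0.01],0],[-1,[-0.004,0.001,0.01],0],[-1,[0,0,0.01],0],[-1,[0,0,0],0]])

```text
clock: 6.82
position: [0.5853, -0.2774, 0.1916]
orientation: [-3.132, -0.011, 1.73]
contact_force: [-0.2, 0.3, -1.7]
grip_width: 0.0189
```

```bash
python3 rem.py .585 -.279 .185 99;python3 - <<'E'
from h import *
W=Cam("wrist");S=Cam("scene");T=Cam("top");cv2.imwrite("pics/w5.png",W.im);
crop(S.im,330,200,150,180,3,"s5.png");crop(T.im,360,190,130,120,5,"t5.png")
E
```

```text
t 6.8167 pos [ 0.5853 -0.2774  0.1916] rpy [-3.132  -0.0105  1.7301] F [-0.2272  0.2705 -1.6934] w 0.018943787935626743
remain tool [-0.0016 -0.0005  0.0066] turn 0.00223041880849717 q7 0.7540221369394101
```

View pics/w5.png

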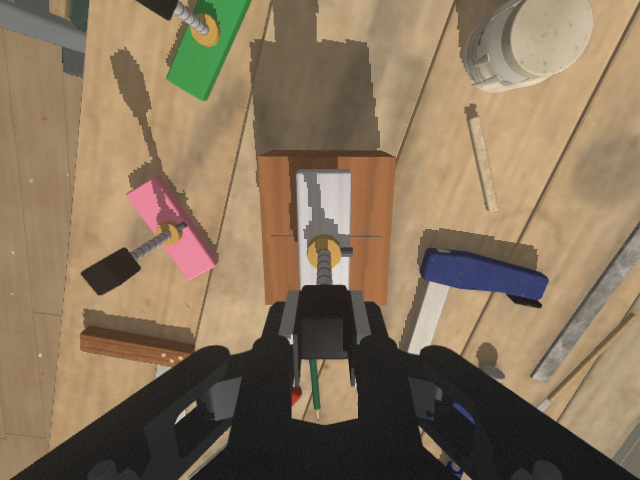

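View pics/s5.png

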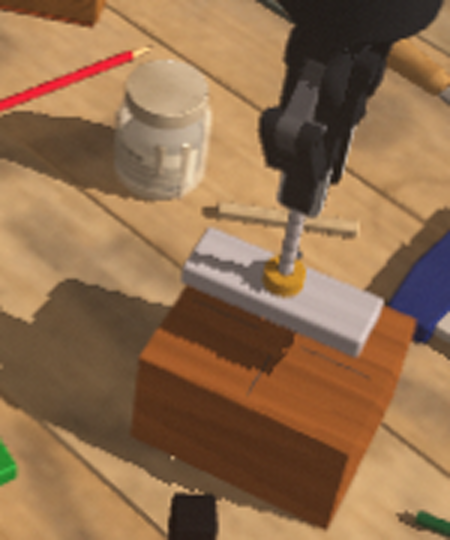

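Run:
```python
from h import *
im=cv2.imread("pics/w5.png");crop(im,250,145,155,170,4,"w5z.png")
```

```text
(no output)
```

View pics/w5z.png

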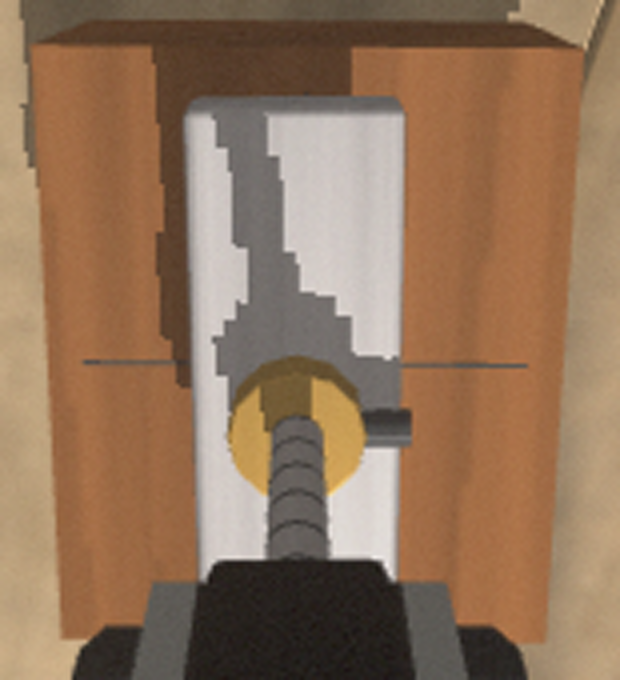

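View pics/t5.png

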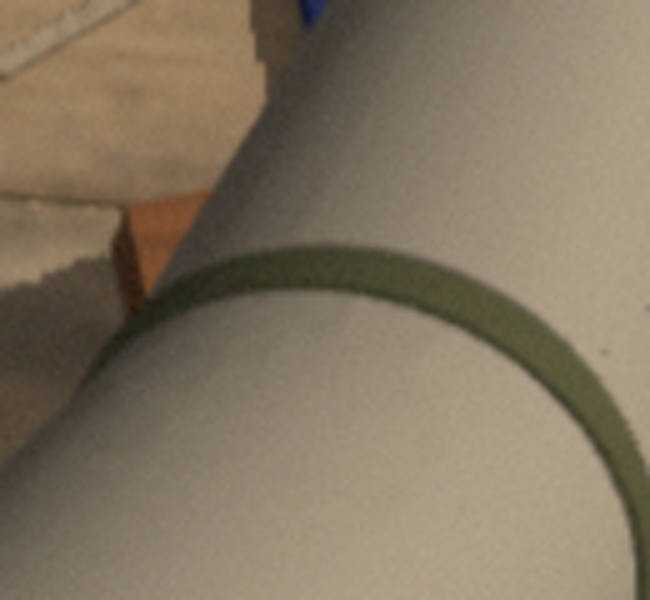

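```bash
cat > meas.py <<'E'
from h import *
np.set_printoptions(precision=4,suppress=True)
s=telemetry.get_state();W=Cam("wrist");R=rpy(s["orientation"])
q=lambda p:((p[0]+.5)/4-.5+250,(p[1]+.5)/4-.5+145)
yaw=s["orientation"][2];xt=np.array([np.cos(yaw),np.sin(yaw)]);yt=np.array([np.sin(yaw),-np.cos(yaw)])
def t(p,z): # horizontal coords in yaw-aligned frame rel. TCP
    d=W.plane(q(p),z)[:2]-s["position"][:2];return np.array([d@xt,d@yt])
zf=s["position"][2]-.0853
for n,p in [("L1",(85,362)),("R1",(526,366)),("bl top L",(35,45)),("bl top R",(581,47)),("bl bot L",(62,640)),("bl bot R",(547,642))]: print(n,t(p,.075))
for n,p in [("fl",(187,112)),("fr",(404,112)),("flb",(201,570)),("frb",(398,575))]: print(n,t(p,zf+.014))
print("boss",t((298,434),zf+.02),t((298,434),zf+.024))
E
python3 meas.py
```

```text
L1 [-0.0024 -0.0429]
R1 [-0.003   0.0436]
bl top L [ 0.0584 -0.0492]
bl top R [0.058  0.0507]
bl bot L [-0.0634 -0.0506]
bl bot R [-0.0635  0.0509]
fl [ 0.0523 -0.0175]
fr [0.0523 0.0155]
flb [-0.0243 -0.0171]
frb [-0.0251  0.0162]
boss [ 0.0024 -0.0006] [ 0.0039 -0.0006]
```

Relative to the TCP, the bore is at (-2.7, +0.3) mm and the foot centre at (+2.3, -0.8) mm, so the shift needed is (-5, +1) mm. The tool has drifted about 0.6–1.4° in roll. I'll probe with small moves to see how that drift can be reversed.

Emit:
servo_tool(moves=[[-1,[-0.005,0.03,0],0],[-1,[0,0,0],0]])

```text
clock: 7.18
position: [0.6172, -0.2778, 0.1956]
orientation: [-3.136, -0.009, 1.729]
contact_force: [2.2, 0.7, -1.6]
grip_width: 0.019
```

```bash
python3 rem.py .585 -.279 .185 99;python3 rem.py .585 -.279 .185 99
```

```text
t 7.1833 pos [ 0.6172 -0.2778  0.1956] rpy [-3.1363 -0.0087  1.7294] F [ 2.1566  0.6931 -1.5539] w 0.01896279627362662
remain tool [ 0.0038 -0.0319  0.0108] turn 0.0015452866320444514 q7 0.7338882725391487
t 7.1833 pos [ 0.6172 -0.2778  0.1956] rpy [-3.1363 -0.0087  1.7294] F [ 2.1566  0.6931 -1.5539] w 0.01896279627362662
remain tool [ 0.0038 -0.0319  0.0108] turn 0.0015452866320444514 q7 0.7338882725391487
```

Emit:
servo_tool(moves=[[-1,[0,-0.015,0],0],[-1,[0,-0.015,0],0],[-1,[0,0,0],0]])

```text
clock: 7.43
position: [0.5879, -0.2818, 0.1965]
orientation: [-3.138, -0.008, 1.733]
contact_force: [-1.0, -0.7, -1.7]
grip_width: 0.0197
```

```bash
python3 rem.py .585 -.279 .185 99;python3 rem.py .585 -.279 .185 99
```

```text
t 7.4333 pos [ 0.5879 -0.2818  0.1965] rpy [-3.1382 -0.0076  1.7328] F [-0.9941 -0.6773 -1.7226] w 0.019705380910712656
remain tool [ 0.0031 -0.0024  0.0116] turn 0.004877494780053393 q7 0.7602228369683999
t 7.4333 pos [ 0.5879 -0.2818  0.1965] rpy [-3.1382 -0.0076  1.7328] F [-0.9941 -0.6773 -1.7226] w 0.019705380910712656
remain tool [ 0.0031 -0.0024  0.0116] turn 0.004877494780053393 q7 0.7602228369683999
```

A fast move out and slow return along tool y cut the roll error from 0.0096 to 0.0034. Once more.

Emit:
servo_tool(moves=[[-1,[0,0.03,0],0],[-1,[0,0,0],0],[-1,[0,-0.016,0],0],[-1,[0,-0.016,0],0],[-1,[0,0,0],0]])

```text
clock: 7.85
position: [0.587, -0.2811, 0.1991]
orientation: [3.14, -0.007, 1.734]
contact_force: [-1.1, -0.8, -1.1]
grip_width: 0.0189
```

```bash
python3 rem.py .5854 -.2826 .185 99
python3 - <<'E'
from h import *
W=Cam("wrist");crop(W.im,250,145,155,170,4,"w6z.png")
E
```

```text
t 7.85 pos [ 0.587  -0.2811  0.1991] rpy [ 3.1401 -0.0065  1.734 ] F [-1.0891 -0.7812 -1.1268] w 0.018861798937814582
remain tool [-0.0013 -0.0018  0.0141] turn 0.006106082332098417 q7 0.7618621462118207
```

View pics/w6z.png

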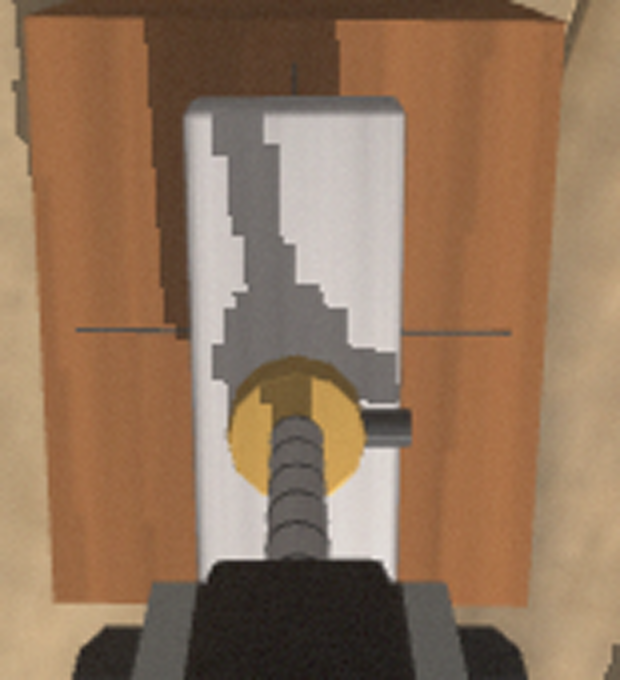

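```bash
sed -i 's/^for n,p in \[("L1.*$/for n,p in [("L1",(76,329)),("R1",(510,333)),("bl top L",(27,17)),("bl top R",(565,20)),("bl bot L",(54,602)),("bl bot R",(527,606)),("V",(295,66))]: print(n,t(p,.075))/' meas.py; python3 meas.py
```

```text
L1 [ 0.0027 -0.0439]
R1 [0.0017 0.0423]
bl top L [ 0.0628 -0.0499]
bl top R [0.0621 0.0498]
bl bot L [-0.0573 -0.0515]
bl bot R [-0.0585  0.0486]
V [ 0.0538 -0.0003]
fl [ 0.0521 -0.0167]
fr [0.0521 0.0163]
flb [-0.0244 -0.0163]
frb [-0.0254  0.0169]
boss [0.0022 0.0001] [0.0037 0.0001]
```

Foot and bore are aligned within 0.6 mm. Descending to just above the block.

Emit:
servo_tool(moves=[[-1,[0,-0.0006,0.01],0.005],[-1,[0,0,0.01],0],[-1,[0,0,0.006],0],[-1,[0,0,0],0]])

```text
clock: 8.28
position: [0.5924, -0.2788, 0.1711]
orientation: [3.135, -0.006, 1.732]
contact_force: [0.2, 0.6, -1.4]
grip_width: 0.0192
```

```bash
python3 rem.py .5864 -.2811 .172 99
python3 - <<'E'
from h import *
W=Cam("wrist");crop(W.im,250,145,155,170,4,"w7z.png")
S=Cam("scene");crop(S.im,360,230,120,130,5,"s7.png")
E
```

```text
t 8.2833 pos [ 0.5924 -0.2788  0.1711] rpy [ 3.1346 -0.0058  1.7323] F [ 0.1909  0.5623 -1.4036] w 0.01916553536491564
remain tool [-0.0013 -0.0063 -0.0009] turn 0.004446186695869603 q7 0.7697997302734081
```

View pics/w7z.png

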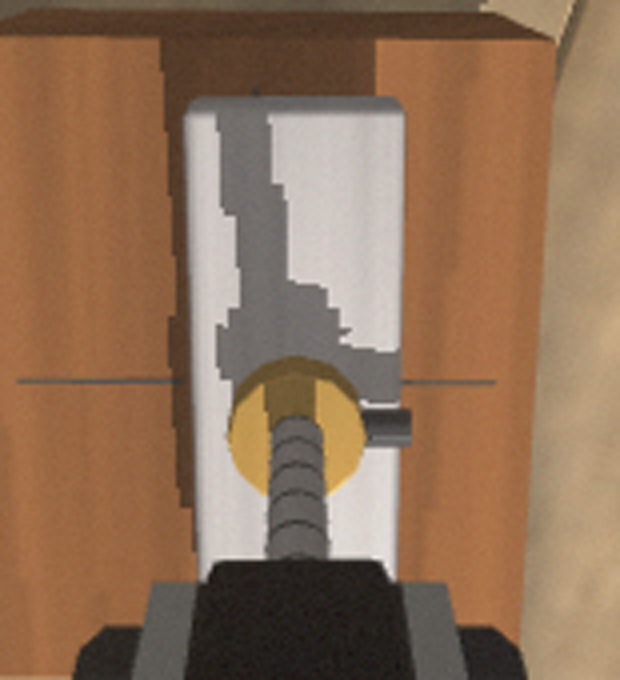

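View pics/s7.png

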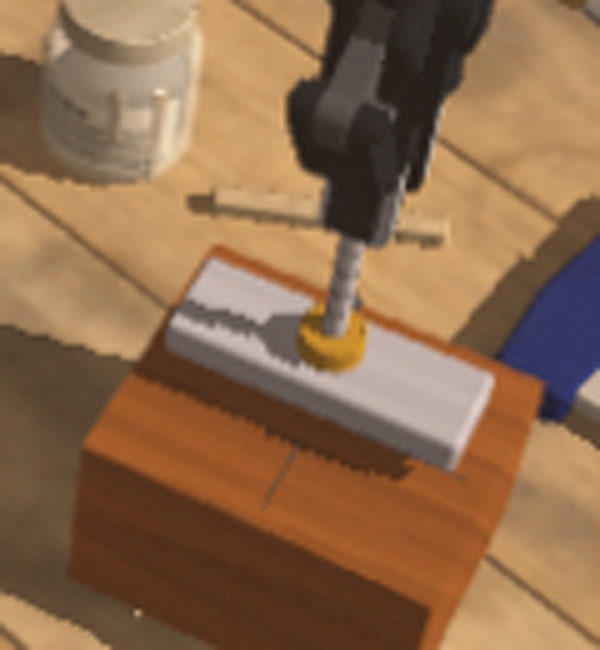

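```bash
sed -i 's/^for n,p in \[("L1.*$/for n,p in [("L1",(18,381)),("R1",(496,382)),("bl top R",(555,38)),("bl bot R",(520,640)),("V",(255,92))]: print(n,t(p,.075))/' meas.py; python3 meas.py
```

```text
L1 [ 0.0007 -0.0499]
R1 [0.0002 0.0364]
bl top R [0.0609 0.0437]
bl bot R [-0.052   0.0432]
V [ 0.0521 -0.0066]
fl [ 0.0521 -0.0164]
fr [0.052  0.0166]
flb [-0.0245 -0.016 ]
frb [-0.0255  0.0173]
boss [0.0021 0.0004] [0.0036 0.0004]
```

Emit:
servo_tool(moves=[[-1,[-0.0008,-0.0035,0],0],[-1,[-0.0007,-0.0035,0],0],[-1,[0,0,0],0],[-1,[0,0,0],0]])

```text
clock: 8.77
position: [0.5857, -0.2829, 0.1733]
orientation: [3.132, -0.004, 1.732]
contact_force: [0.9, -0.3, -2.4]
grip_width: 0.0192
```

```bash
python3 rem.py .5857 -.2814 .172 99
python3 - <<'E'
from h import *
W=Cam("wrist");crop(W.im,250,145,155,170,4,"w8z.png")
E
```

```text
t 8.7667 pos [ 0.5857 -0.2829  0.1733] rpy [ 3.1325 -0.0039  1.7318] F [ 0.896  -0.2803 -2.3901] w 0.01915516485352597
remain tool [0.0014 0.0002 0.0013] turn 0.0038763511686390473 q7 0.7781240963132291
```

View pics/w8z.png

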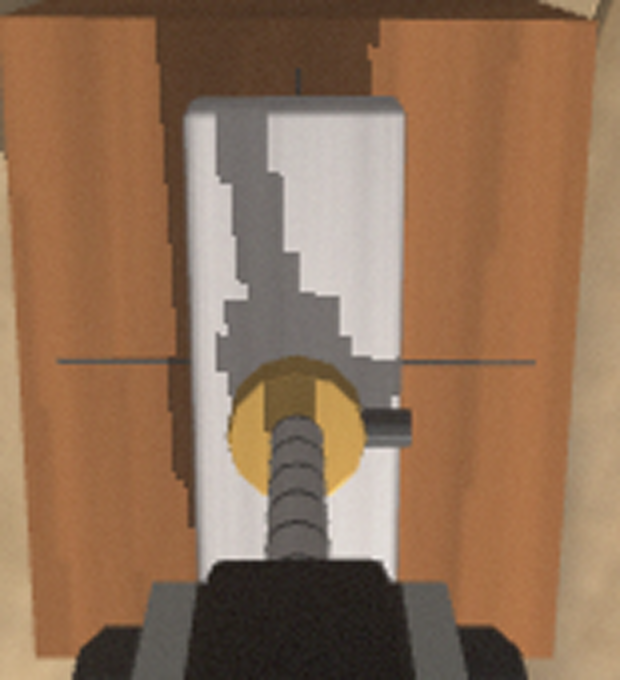

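```bash
sed -i 's/^for n,p in \[("L1.*$/for n,p in [("L1",(58,361)),("R1",(535,362)),("bl top L",(2,15)),("bl top R",(596,18)),("bl bot R",(553,657)),("bl bot L",(37,656)),("V",(297,80))]: print(n,t(p,.075))/' meas.py; python3 meas.py
```

```text
L1 [ 0.0039 -0.0426]
R1 [0.0034 0.0436]
bl top L [ 0.0645 -0.0486]
bl top R [0.0639 0.0508]
bl bot R [-0.0567  0.0502]
bl bot L [-0.0559 -0.0499]
V [0.0538 0.0006]
fl [ 0.052  -0.0162]
fr [0.0519 0.0167]
flb [-0.0246 -0.0159]
frb [-0.0257  0.0174]
boss [0.002  0.0005] [0.0035 0.0005]
```

Emit:
servo_tool(moves=[[-1,[0.0015,-0.0005,0.002],0],[-1,[0,-0.0005,0.003],0],[-1,[0,0,0],0]])

```text
clock: 9.12
position: [0.5848, -0.2813, 0.1683]
orientation: [3.132, -0.004, 1.732]
contact_force: [0.2, 0.8, -1.8]
grip_width: 0.0184
```

```bash
python3 rem.py .5857 -.2814 .1603 99
```

```text
t 9.1167 pos [ 0.5848 -0.2813  0.1683] rpy [ 3.1316 -0.0036  1.7319] F [ 0.1601  0.7517 -1.7507] w 0.018422544572874174
remain tool [-0.0003  0.0008  0.008 ] turn 0.004019460997116475 q7 0.7796293354700484
```

Emit:
servo_tool(moves=[[-1,[0,0.0006,0.002],0],[-1,[0,0,0.002],0],[-1,[0,0,0],0]])

```text
clock: 9.37
position: [0.5855, -0.281, 0.1637]
orientation: [3.132, -0.004, 1.732]
contact_force: [0.3, 0.4, -2.8]
grip_width: 0.0189
```

Emit:
servo_tool(moves=[[-1,[0,0,0.002],0],[-1,[0,0,0],0]])

```text
clock: 9.53
position: [0.5856, -0.2808, 0.1612]
orientation: [3.132, -0.004, 1.732]
contact_force: [-0.5, 0.5, -1.4]
grip_width: 0.0188
```

```bash
python3 rem.py .5857 -.2814 .1603 99
python3 - <<'E'
from h import *
W=Cam("wrist");S=Cam("scene");a=cv2.resize(W.im[145:315,250:405],None,fx=3,fy=3,interpolation=2);b=cv2.resize(S.im[240:342,365:458],None,fx=5,fy=5,interpolation=2)[:510,:335]
cv2.imwrite("pics/w9.png",np.hstack([a,b]))
E
```

```text
t 9.5333 pos [ 0.5856 -0.2808  0.1612] rpy [ 3.1321 -0.004   1.7323] F [-0.5169  0.4678 -1.3875] w 0.018803171482255396
remain tool [-0.0006  0.      0.0009] turn 0.004441193422084044 q7 0.782168219646629
```

View pics/w9.png

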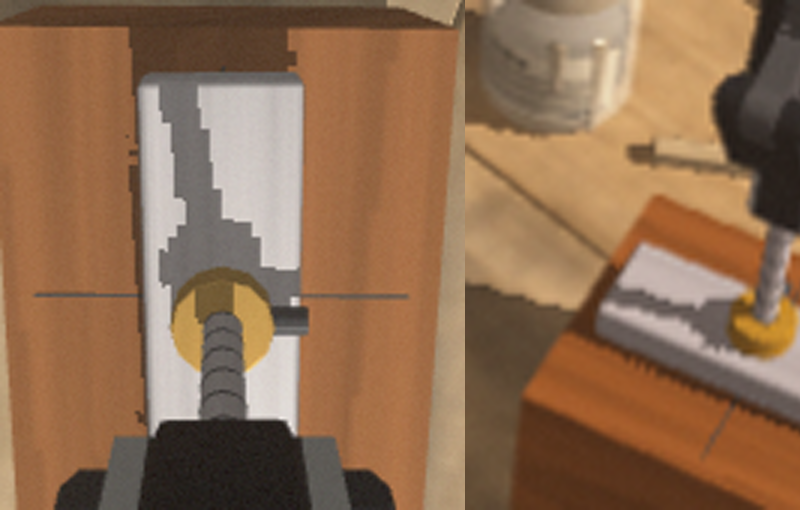

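The tip entered the bore with no force rise. Lowering further and watching the force.

Emit:
servo_tool(moves=[[-1,[0,0,0.0015],0],[-1,[0,0,0.0015],0],[-1,[0,0,0],0]])

```text
clock: 9.88
position: [0.586, -0.2812, 0.1592]
orientation: [3.131, -0.003, 1.732]
contact_force: [-0.5, -0.6, -2.8]
grip_width: 0.0189
```

Emit:
servo_tool(moves=[[-1,[0,0,0.002],0],[-1,[0,0,0.002],0],[-1,[0,0,0.002],0]])

```text
clock: 10.13
position: [0.5862, -0.2815, 0.1541]
orientation: [3.13, -0.003, 1.732]
contact_force: [-2.4, 1.3, 4.8]
grip_width: 0.0192
```

```bash
python3 rem.py .5856 -.281 .1603 99
```

```text
t 10.1333 pos [ 0.5862 -0.2815  0.1541] rpy [ 3.1297 -0.0029  1.7319] F [-2.4277  1.3446  4.8341] w 0.019196001632556466
remain tool [ 0.0006 -0.0005 -0.0062] turn 0.004021290883394091 q7 0.7865714160101784
```

The foot now stands on the block; force is at the rod's friction level. Continuing.

Emit:
servo_tool(moves=[[-1,[0,-0.0003,0.002],0],[-1,[0,-0.0003,0.002],0],[-1,[0,0,0.002],0]])

```text
clock: 10.38
position: [0.5862, -0.2815, 0.148]
orientation: [3.128, -0.003, 1.732]
contact_force: [-1.4, -0.4, 3.4]
grip_width: 0.0189
```

```bash
python3 rem.py .5856 -.281 .1603 99
```

```text
t 10.3833 pos [ 0.5862 -0.2815  0.148 ] rpy [ 3.1285 -0.0027  1.732 ] F [-1.3796 -0.4411  3.4477] w 0.01889767203692268
remain tool [ 0.0006 -0.0003 -0.0123] turn 0.004081108109558418 q7 0.7902353881917984
```

Emit:
servo_tool(moves=[[-1,[0,-0.0003,0.002],0],[-1,[0,-0.0003,0.002],0],[-1,[0,0,0.002],0]])

```text
clock: 10.63
position: [0.5861, -0.2815, 0.1415]
orientation: [3.128, -0.002, 1.732]
contact_force: [-0.6, 0.4, 3.5]
grip_width: 0.019
```

```bash
python3 rem.py .5856 -.281 .1603 99
python3 - <<'E'
from h import *
W=Cam("wrist");S=Cam("scene");a=cv2.resize(W.im[145:315,250:405],None,fx=3,fy=3,interpolation=2);b=cv2.resize(S.im[240:342,375:458],None,fx=5,fy=5,interpolation=2)[:510,:335]
cv2.imwrite("pics/w10.png",np.hstack([a,b]))
E
```

```text
t 10.6333 pos [ 0.5861 -0.2815  0.1415] rpy [ 3.1276 -0.0024  1.7321] F [-0.5753  0.3706  3.4755] w 0.018989122587852965
remain tool [ 0.0006 -0.0001 -0.0188] turn 0.004204389979248546 q7 0.793984742070038
```

View pics/w10.png

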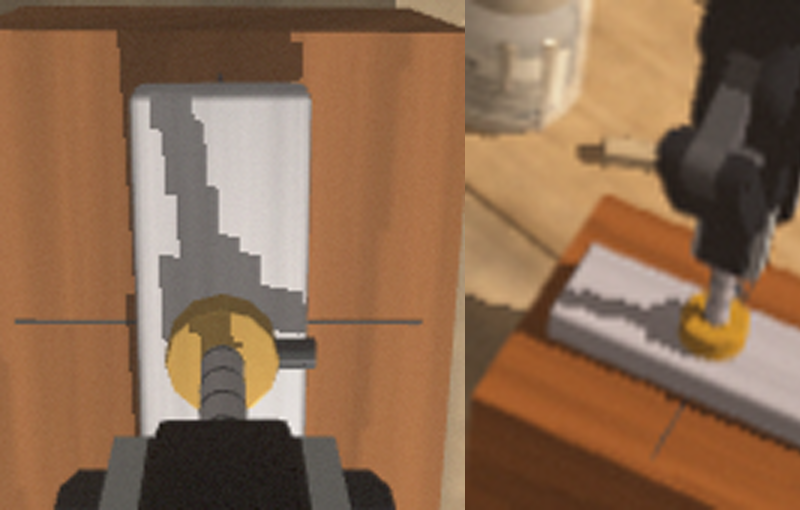

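Foot is flat and the rod is sliding through at about 5 N. Reading is near 25 mm, so 1 mm steps from here.

Emit:
servo_tool(moves=[[-1,[0,-0.0001,0.001],0],[-1,[0,-0.0001,0.001],0],[-1,[0,0,0.001],0]])

```text
clock: 10.98
position: [0.5861, -0.2815, 0.138]
orientation: [3.128, -0.002, 1.732]
contact_force: [0.2, 0.9, 4.1]
grip_width: 0.0195
```

Emit:
servo_tool(moves=[[-1,[0,0,0.001],0],[-1,[0,0,0.001],0],[-1,[0,0,0.001],0]])

```text
clock: 11.23
position: [0.5862, -0.2815, 0.1349]
orientation: [3.128, -0.002, 1.732]
contact_force: [-0.1, -0.1, 4.9]
grip_width: 0.0192
```

Emit:
servo_tool(moves=[[-1,[0,0,0.001],0],[-1,[0,0,0.001],0],[-1,[0,0,0.001],0]])

```text
clock: 11.48
position: [0.5862, -0.2815, 0.1317]
orientation: [3.127, -0.002, 1.732]
contact_force: [-0.4, 0.1, 5.3]
grip_width: 0.0189
```

```bash
python3 rem.py .5856 -.281 .1603 99
```

```text
t 11.4833 pos [ 0.5862 -0.2815  0.1317] rpy [ 3.1275 -0.0023  1.7321] F [-0.3578  0.1201  5.331 ] w 0.018947467320109962
remain tool [ 0.0007 -0.0001 -0.0286] turn 0.004178289800343293 q7 0.7986560397265604
```

Emit:
servo_tool(moves=[[-1,[0,0,0.001],0],[-1,[0,0,0.001],0],[-1,[0,0,0.001],0]])

```text
clock: 11.73
position: [0.5862, -0.2815, 0.1284]
orientation: [3.127, -0.002, 1.732]
contact_force: [0.1, 0.5, 4.3]
grip_width: 0.0189
```

Emit:
servo_tool(moves=[[-1,[0,0,0.001],0],[-1,[0,0,0.001],0]])

```text
clock: 11.9
position: [0.5862, -0.2815, 0.1262]
orientation: [3.127, -0.002, 1.732]
contact_force: [-0.4, 1.1, 4.4]
grip_width: 0.0191
```

Emit:
servo_tool(moves=[[-1,[0,0,0.001],0],[-1,[0,0,0.001],0]])

```text
clock: 12.07
position: [0.5862, -0.2815, 0.1239]
orientation: [3.128, -0.002, 1.732]
contact_force: [0.1, 0.3, 4.1]
grip_width: 0.0189
```

Emit:
servo_tool(moves=[[-1,[0,0,0.001],0],[-1,[0,0,0.001],0]])

```text
clock: 12.23
position: [0.5863, -0.2815, 0.1217]
orientation: [3.127, -0.002, 1.732]
contact_force: [-0.3, 0.6, 4.3]
grip_width: 0.019
```

Emit:
servo_tool(moves=[[-1,[0,0,0.001],0],[-1,[0,0,0.001],0]])

```text
clock: 12.4
position: [0.5865, -0.2816, 0.1208]
orientation: [3.127, -0.002, 1.732]
contact_force: [-4.7, 3.5, 23.5]
grip_width: 0.0192
```

Emit:
servo_tool(moves=[[-1,[0,0,0.001],0],[-1,[0,0,0.001],0]])

```text
clock: 12.57
position: [0.5865, -0.2817, 0.1208]
orientation: [3.126, -0.003, 1.732]
contact_force: [-2.3, 1.9, 14.2]
grip_width: 0.0192
```

Bottom reached: TCP z stopped at 0.1208 and the force rose to 14–23 N. Check the foot, then unload.

```bash
python3 rem.py .5856 -.281 .1603 99
python3 - <<'E'
from h import *
W=Cam("wrist");S=Cam("scene");a=cv2.resize(W.im[145:315,250:405],None,fx=3,fy=3,interpolation=2);b=cv2.resize(S.im[240:342,375:458],None,fx=5,fy=5,interpolation=2)[:510,:335]
cv2.imwrite("pics/w11.png",np.hstack([a,b]))
E
```

```text
t 12.5667 pos [ 0.5865 -0.2817  0.1208] rpy [ 3.1258 -0.0028  1.7318] F [-2.331   1.8778 14.1665] w 0.0191530309026409
remain tool [ 0.0009 -0.0001 -0.0395] turn 0.0038957685037765977 q7 0.8050812010504617
```

View pics/w11.png

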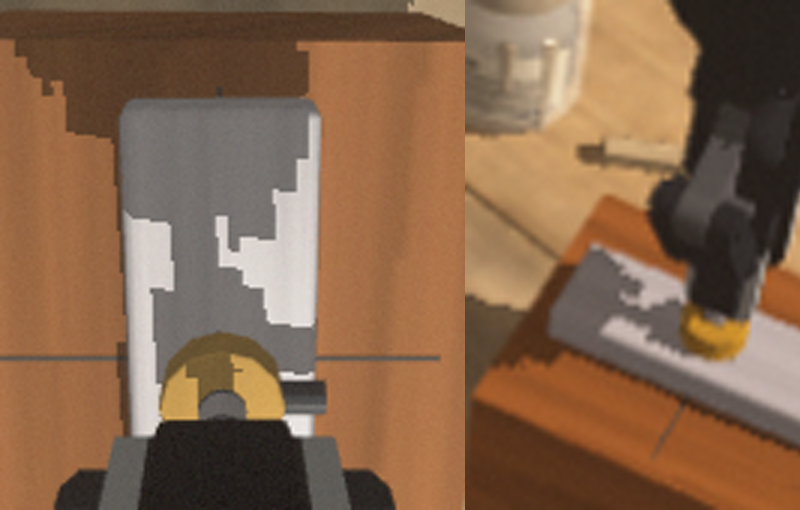

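Foot is flat on the block. Unloading and lifting slowly.

Emit:
servo_tool(moves=[[-1,[0,0,-0.001],0],[-1,[0,0,-0.001],0],[-1,[0,0,-0.002],0],[-1,[0,0,-0.003],0]])

```text
clock: 13.0
position: [0.5851, -0.2814, 0.1264]
orientation: [3.128, -0.004, 1.732]
contact_force: [-1.4, -0.3, -2.2]
grip_width: 0.0191
```

```bash
python3 rem.py .5862 -.2815 .195 99
```

```text
t 13.0 pos [ 0.5851 -0.2814  0.1264] rpy [ 3.1283 -0.0037  1.7318] F [-1.3785 -0.2979 -2.2303] w 0.01909562690592931
remain tool [-0.0001  0.002  -0.0686] turn 0.003915660043899649 q7 0.8018911720925967
```

Emit:
servo_tool(moves=[[-1,[0,0.001,-0.004],0],[-1,[0,0.0008,-0.004],0],[-1,[0,0.0006,-0.004],0],[-1,[0,0.0006,-0.005],0]])

```text
clock: 13.33
position: [0.5873, -0.2808, 0.1436]
orientation: [3.131, -0.005, 1.732]
contact_force: [-0.3, -0.2, -2.0]
grip_width: 0.0189
```

```bash
python3 rem.py .5862 -.2815 .195 99
```

```text
t 13.3333 pos [ 0.5873 -0.2808  0.1436] rpy [ 3.1307 -0.0046  1.7317] F [-0.3    -0.1695 -2.0357] w 0.01887241044242186
remain tool [-0.0003 -0.0007 -0.0515] turn 0.0037795654796806133 q7 0.7902992682350155
```

Emit:
servo_tool(moves=[[-1,[0,0.0006,-0.005],0],[-1,[0,0.0006,-0.005],0],[-1,[0,0.0006,-0.005],0],[-1,[0,0.0006,-0.005],0]])

```text
clock: 13.67
position: [0.5883, -0.2808, 0.1655]
orientation: [3.133, -0.005, 1.731]
contact_force: [-1.1, -0.2, -2.8]
grip_width: 0.0194
```

```bash
python3 rem.py .5862 -.2815 .195 99
```

```text
t 13.6667 pos [ 0.5883 -0.2808  0.1655] rpy [ 3.1331 -0.005   1.7313] F [-1.0865 -0.2108 -2.8095] w 0.01939641801783055
remain tool [-0.0002 -0.0019 -0.0295] turn 0.0033945096980048106 q7 0.7775876184735646
```

Emit:
servo_tool(moves=[[-1,[0,0,-0.006],0],[-1,[0,0,-0.007],0],[-1,[0,0,-0.008],0],[-1,[0,0,-0.008],0],[-1,[0,0,-0.006],0]])

```text
clock: 14.08
position: [0.5891, -0.2808, 0.205]
orientation: [3.131, -0.004, 1.732]
contact_force: [0.0, -0.5, -1.5]
grip_width: 0.0189
```

Emit:
servo_tool(moves=[[-1,[0,0,-0.003],0],[-1,[0,0,0],0]])

```text
clock: 14.25
position: [0.5901, -0.2811, 0.2106]
orientation: [3.128, -0.003, 1.732]
contact_force: [-0.4, 0.0, -1.3]
grip_width: 0.0187
```

```bash
python3 rem.py .574 .033 .215 108.2
python3 - <<'E'
from h import *
S=Cam("scene");crop(S.im,330,190,150,180,3,"s12.png")
E
```

```text
t 14.25 pos [ 0.5901 -0.2811  0.2106] rpy [ 3.1278 -0.0029  1.7317] F [-0.3781  0.0051 -1.2509] w 0.018663638900339768
remain tool [ 0.3127  0.0345 -0.003 ] turn -0.15671041670337704 q7 0.757630687569999
```

View pics/s12.png

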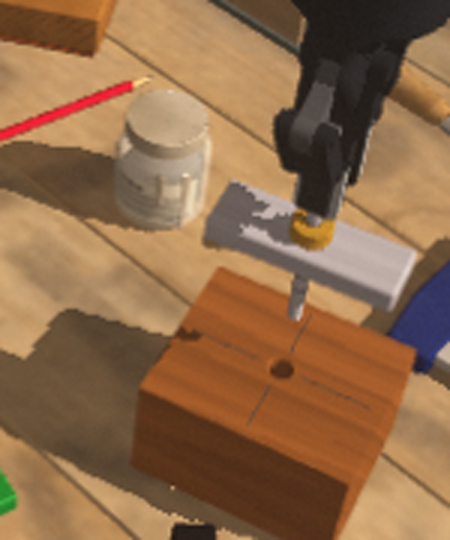

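Rod protrudes and the gauge hangs well. Carrying back to the rest.

Emit:
servo_tool(moves=[[-1,[0.008,0.001,0],0],[-1,[0.014,0.002,0],0],[-1,[0.02,0.002,0],0],[-1,[0.022,0.0025,0],0],[-1,[0.022,0.0025,0],0]])

```text
clock: 14.72
position: [0.5842, -0.1935, 0.2089]
orientation: [3.13, -0.002, 1.724]
contact_force: [0.0, 0.0, -3.1]
grip_width: 0.019
```

Emit:
servo_tool(moves=[[-1,[0.022,0.0025,0],0],[-1,[0.022,0.0025,0],0],[-1,[0.022,0.0025,0],0],[-1,[0.022,0.0025,0],0],[-1,[0.022,0.0025,0],0]])

```text
clock: 15.13
position: [0.5761, -0.0699, 0.2069]
orientation: [3.135, -0.006, 1.728]
contact_force: [0.5, -0.8, -0.7]
grip_width: 0.0187
```

```bash
python3 rem.py .574 .033 .215 108.2
```

```text
t 15.1333 pos [ 0.5761 -0.0699  0.2069] rpy [ 3.1349 -0.0058  1.7279] F [ 0.4572 -0.8218 -0.6936] w 0.01871607491202987
remain tool [ 0.102   0.0141 -0.0074] turn -0.16059408192521918 q7 0.43001226740213305
```

Emit:
servo_tool(moves=[[-1,[0.022,0.003,0],0],[-1,[0.02,0.003,0],0],[-1,[0.018,0.002,0],0],[-1,[0.014,0.002,0],0],[-1,[0.008,0.001,0],0]])

```text
clock: 15.55
position: [0.5689, 0.0286, 0.2053]
orientation: [3.14, -0.01, 1.738]
contact_force: [0.1, -0.1, -1.2]
grip_width: 0.0193
```

Emit:
servo_tool(moves=[[-1,[0,0,0],-0.04],[-1,[0,0,0],-0.04],[-1,[0,0,0],-0.04],[-1,[0,0,0],-0.04],[-1,[0,0,0],0]])

```text
clock: 15.97
position: [0.5654, 0.0367, 0.2035]
orientation: [-3.141, -0.013, 1.914]
contact_force: [-0.7, 0.8, -1.2]
grip_width: 0.0191
```

```bash
python3 rem.py .574 .033 .185 108.2
python3 - <<'E'
from h import *
W=Cam("wrist");cv2.imwrite("pics/w13.png",W.im)
S=Cam("scene");crop(S.im,220,130,130,150,4,"s13.png")
E
```

```text
t 15.9667 pos [0.5654 0.0367 0.2035] rpy [-3.1411 -0.0127  1.9141] F [-0.728   0.784  -1.1521] w 0.019076334710227183
remain tool [-0.0066  0.0069  0.0184] turn 0.025642303165830604 q7 0.39874856756937244
```

View pics/w13.png

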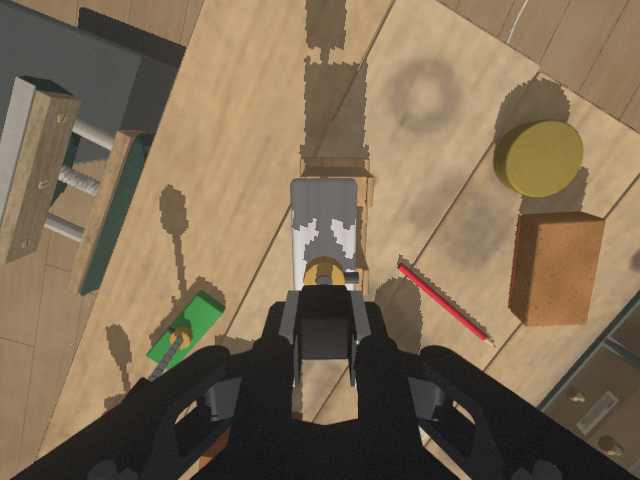

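View pics/s13.png

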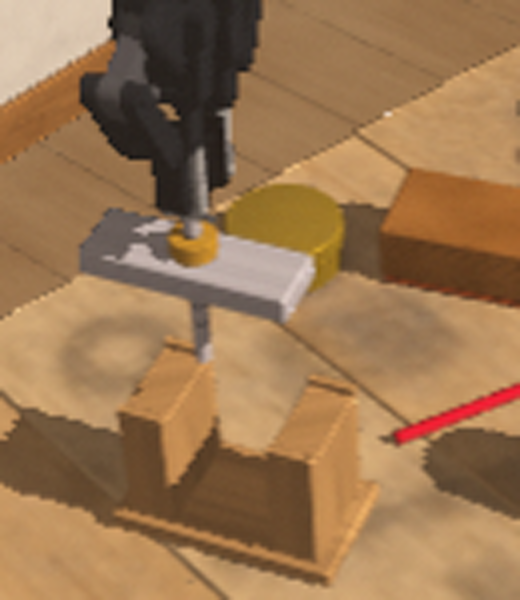

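Emit:
servo_tool(moves=[[-1,[-0.003,0.03,0],0.02],[-1,[0,0,0],0],[-1,[-0.002,-0.012,0],0],[-1,[-0.002,-0.012,0],0],[-1,[0,0,0],0]])

```text
clock: 16.48
position: [0.5709, 0.0315, 0.2026]
orientation: [-3.139, -0.013, 1.884]
contact_force: [-0.7, -1.1, -2.1]
grip_width: 0.0188
```

```bash
python3 rem.py .574 .033 .185 108.2
```

```text
t 16.4833 pos [0.5709 0.0315 0.2026] rpy [-3.1387 -0.0126  1.8837] F [-0.6651 -1.0835 -2.0991] w 0.018815740154417407
remain tool [0.0002 0.0034 0.0176] turn -0.00478264434824105 q7 0.3851775154183608
```

Emit:
servo_tool(moves=[[-1,[0,0.002,0.01],0],[-1,[0,0,0.008],0],[-1,[0,0,0],0]])

```text
clock: 16.73
position: [0.5711, 0.0316, 0.1837]
orientation: [-3.14, -0.013, 1.882]
contact_force: [0.2, 0.0, -2.4]
grip_width: 0.019
```

```bash
python3 rem.py .574 .033 .1208 108.2
python3 - <<'E'
from h import *
W=Cam("wrist");crop(W.im,270,130,130,170,4,"w14.png")
E
```

```text
t 16.7333 pos [0.5711 0.0316 0.1837] rpy [-3.1397 -0.0128  1.8816] F [ 0.2332  0.0224 -2.406 ] w 0.018977886052585803
remain tool [-0.0003  0.0033  0.0629] turn -0.006820617301738885 q7 0.3954341190508068
```

View pics/w14.png

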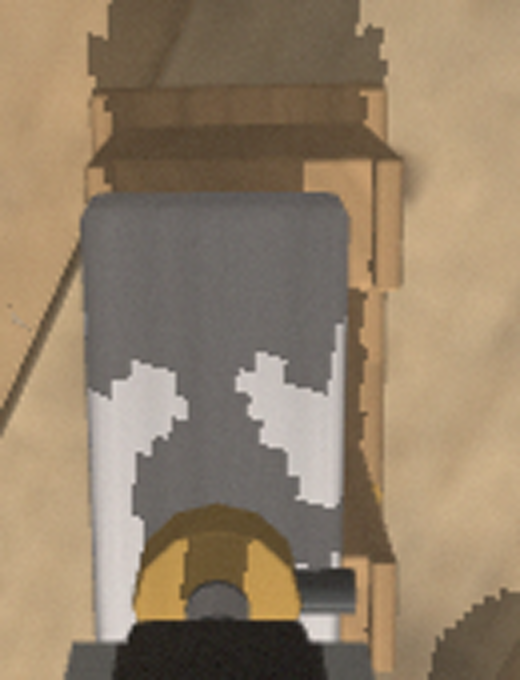

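```bash
cat > m2.py <<'E'
from h import *
np.set_printoptions(precision=4,suppress=True)
s=telemetry.get_state();W=Cam("wrist")
q=lambda p:((p[0]+.5)/4-.5+270,(p[1]+.5)/4-.5+130)
yaw=s["orientation"][2];xt=np.array([np.cos(yaw),np.sin(yaw)]);yt=np.array([np.sin(yaw),-np.cos(yaw)])
def t(p,z):
    d=W.plane(q(p),z)[:2]-s["position"][:2];return np.array([d@xt,d@yt])
zf=s["position"][2]-.1208+.075
for n,p in [("cheek far L",(86,167)),("cheek far R",(402,160)),("cheek near R",(401,287)),("near cheek farR",(396,563))]: print(n,t(p,.079))
print("cheek far mid seat",t((320,160),.075))
for n,p in [("fl",(84,208)),("fr",(348,208)),("frb",(340,600)),("flb",(97,600))]: print(n,t(p,zf+.014))
print("boss",t((218,585),zf+.022))
E
python3 m2.py
```

```text
cheek far L [ 0.0493 -0.0235]
cheek far R [0.0504 0.032 ]
cheek near R [0.0278 0.0327]
near cheek farR [-0.0259  0.0337]
cheek far mid seat [0.05   0.0179]
fl [ 0.0528 -0.0169]
fr [0.0528 0.0162]
frb [-0.0006  0.0165]
flb [-0.0006 -0.0167]
boss [ 0.0051 -0.0001]
```

Relative to the TCP, the seat centre is at about (0.5, 4.5) mm and the foot centre at (2.8, -0.3) mm. Shift (-2.3, +4.7) mm, turn about -0.015, and descend partway.

Emit:
servo_tool(moves=[[-1,[-0.0012,0.003,0],-0.008],[-1,[-0.0011,0.0018,0.006],-0.007],[-1,[0,0,0.01],0],[-1,[0,0,0.01],0],[-1,[0,0,0.008],0]])

```text
clock: 17.25
position: [0.5796, 0.0317, 0.1495]
orientation: [3.138, -0.012, 1.899]
contact_force: [-0.1, 0.6, -2.8]
grip_width: 0.0192
```

Emit:
servo_tool(moves=[[-1,[0,0,0.008],0],[-1,[0,0,0.004],0],[-1,[0,0,0],0]])

```text
clock: 17.5
position: [0.5781, 0.0318, 0.133]
orientation: [-3.141, -0.013, 1.899]
contact_force: [0.7, 0.8, -0.7]
grip_width: 0.0191
```

```bash
python3 rem.py .5745 .033 .1208 108.6
python3 - <<'E'
from h import *
W=Cam("wrist");crop(W.im,270,130,130,170,4,"w15.png")
S=Cam("scene");crop(S.im,220,140,130,140,4,"s15.png")
E
```

```text
t 17.5 pos [0.5781 0.0318 0.133 ] rpy [-3.1406 -0.0126  1.8989] F [ 0.6689  0.8055 -0.7215] w 0.019091018404698023
remain tool [ 0.0022 -0.003   0.0122] turn 0.003437013484273166 q7 0.4388867196077458
```

View pics/w15.png

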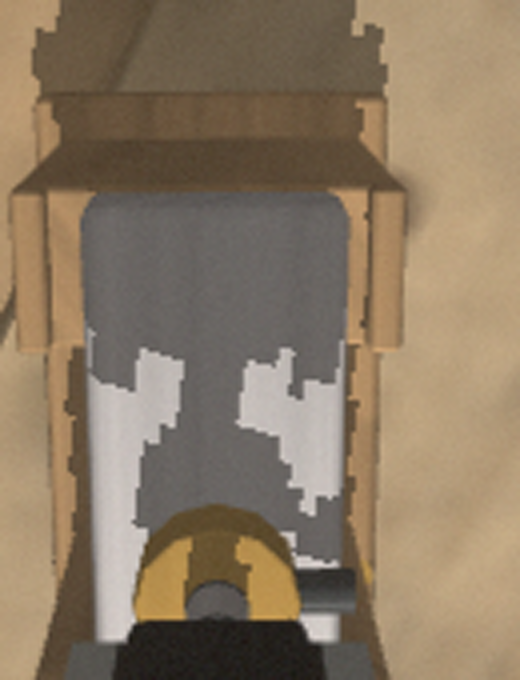

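View pics/s15.png

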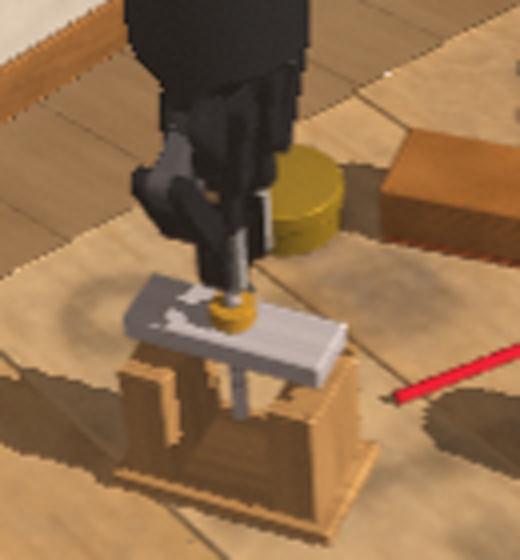

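```bash
sed -i 's/^for n,p in \[("cheek.*$/for n,p in [("cheek far L",(12,193)),("cheek far R",(405,190)),("cheek near R",(401,347)),("cheek near L",(20,350)),("lipin L",(49,193)),("lipin R",(367,190))]: print(n,t(p,.079))/;s/(320,160)/(220,190)/' m2.py; python3 m2.py
```

```text
cheek far L [ 0.0516 -0.0291]
cheek far R [0.0519 0.0263]
cheek near R [0.0292 0.0266]
cheek near L [ 0.0288 -0.029 ]
lipin L [ 0.0516 -0.0239]
lipin R [0.0519 0.021 ]
cheek far mid seat [0.0514 0.0002]
fl [ 0.0528 -0.0168]
fr [0.0528 0.0163]
frb [-0.0007  0.0166]
flb [-0.0006 -0.0166]
boss [ 0.0051 -0.0001]
```

Aligned within about 1 mm. Final slow descent.

Emit:
servo_tool(moves=[[-1,[-0.001,-0.001,0.003],0],[-1,[0,-0.0003,0.003],0],[-1,[0,-0.0003,0.002],0],[-1,[0,0,0],0]])

```text
clock: 17.98
position: [0.5783, 0.0303, 0.1271]
orientation: [3.138, -0.012, 1.899]
contact_force: [-0.1, -0.2, -1.2]
grip_width: 0.0189
```

```bash
python3 rem.py .577 .031 .1208 108.6
```

```text
t 17.9833 pos [0.5783 0.0303 0.1271] rpy [ 3.1379 -0.0117  1.8989] F [-0.1304 -0.1709 -1.2197] w 0.01894984570429787
remain tool [ 0.001  -0.001   0.0063] turn 0.0034378016272382794 q7 0.4456104154003589
```

Emit:
servo_tool(moves=[[-1,[0.0005,-0.001,0.001],0],[-1,[0,-0.0005,0.001],0],[-1,[0,0,0.001],0],[-1,[0,0,0.001],0]])

```text
clock: 18.32
position: [0.5768, 0.0304, 0.1232]
orientation: [3.137, -0.012, 1.899]
contact_force: [0.2, 0.1, -2.0]
grip_width: 0.0191
```

Emit:
servo_tool(moves=[[-1,[0,0,0.0008],0],[-1,[0,0,0],0]])

```text
clock: 18.48
position: [0.5767, 0.0305, 0.1222]
orientation: [3.137, -0.012, 1.899]
contact_force: [-0.0, 0.6, -1.9]
grip_width: 0.019
```

```bash
python3 rem.py .577 .031 .1208 108.6
```

```text
t 18.4833 pos [0.5767 0.0305 0.1222] rpy [ 3.1371 -0.0117  1.899 ] F [-0.0141  0.6258 -1.873 ] w 0.018959399835884676
remain tool [0.0004 0.0004 0.0014] turn 0.0035294714729650067 q7 0.4484620001116488
```

Emit:
servo_tool(moves=[[-1,[0,0,0.0005],0],[-1,[0,0,0],0]])

```text
clock: 18.65
position: [0.5768, 0.0304, 0.1216]
orientation: [3.137, -0.012, 1.899]
contact_force: [-0.3, 0.4, -2.0]
grip_width: 0.0188
```

Emit:
servo_tool(moves=[[-1,[0,0,0.0005],0],[-1,[0,0,0],0]])

```text
clock: 18.82
position: [0.5768, 0.0305, 0.1211]
orientation: [3.137, -0.012, 1.899]
contact_force: [0.1, 0.3, -1.2]
grip_width: 0.0189
```

Emit:
servo_tool(moves=[[-1,[0,0,0.0005],0],[-1,[0,0,0],0]])

```text
clock: 18.98
position: [0.5769, 0.0306, 0.1208]
orientation: [3.137, -0.012, 1.899]
contact_force: [-0.3, -0.2, -1.1]
grip_width: 0.0191
```

```bash
python3 rem.py .577 .031 .1208 108.6
python3 - <<'E'
from h import *
W=Cam("wrist");S=Cam("scene");a=cv2.resize(W.im[130:300,270:400],None,fx=3,fy=3,interpolation=2);b=cv2.resize(S.im[190:275,235:315],None,fx=6,fy=6,interpolation=2)[:510,:400]
cv2.imwrite("pics/w16.png",np.hstack([a,b]))
E
```

```text
t 18.9833 pos [0.5769 0.0306 0.1208] rpy [ 3.1368 -0.0118  1.8989] F [-0.2724 -0.2258 -1.1492] w 0.019114911439762475
remain tool [0.0004 0.0002 0.0001] turn 0.003455051737805803 q7 0.44924415266139506
```

View pics/w16.png

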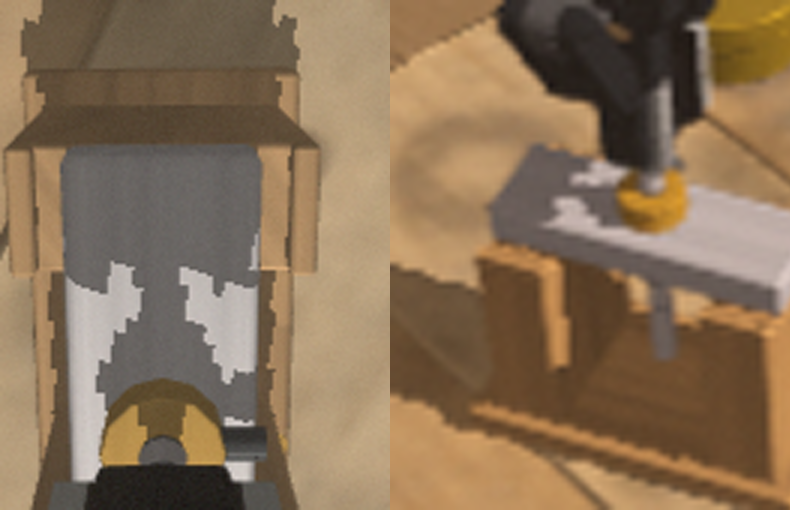

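Emit:
servo_tool(moves=[[-1,[0,0,0.0005],0],[-1,[0,0,0],0]])

```text
clock: 19.25
position: [0.5769, 0.0306, 0.1207]
orientation: [3.137, -0.012, 1.899]
contact_force: [-0.6, -0.3, 0.3]
grip_width: 0.0194
```

Emit:
servo_tool(moves=[[-1,[0,0,0],0],[-1,[0,0,0],0]])

```text
clock: 19.42
position: [0.5769, 0.0305, 0.1207]
orientation: [3.136, -0.012, 1.899]
contact_force: [0.3, 0.2, -0.1]
grip_width: 0.019
```

```bash
python3 rem.py .577 .031 .1208 108.6
```

```text
t 19.4167 pos [0.5769 0.0305 0.1207] rpy [ 3.1365 -0.0118  1.8988] F [ 0.3064  0.1822 -0.0765] w 0.01904485622496623
remain tool [ 0.0004  0.0002 -0.0001] turn 0.003382454703522164 q7 0.4495100240474619
```

The gauge's weight has come off the wrist (Fz about 0). Loosen and open gradually.

Emit:
servo_tool(moves=[[-1,[0,0,0],0],[-1,[0,0,0],0],[-0.45,[0,0,0],0],[-0.35,[0,0,0],0],[-0.1,[0,0,0],0]], newtons=20)

```text
clock: 19.83
position: [0.5773, 0.0306, 0.1206]
orientation: [3.136, -0.012, 1.899]
contact_force: [-0.1, 0.8, 0.5]
grip_width: 0.0376
```

Emit:
servo_tool(moves=[[0.2,[0,0,0],0],[0.2,[0,0,0],0],[0.2,[0,0,0],0]])

```text
clock: 20.08
position: [0.5776, 0.0306, 0.1206]
orientation: [3.135, -0.011, 1.899]
contact_force: [-0.4, 0.6, -0.2]
grip_width: 0.0514
```

```bash
python3 rem.py .577 .031 .1208 108.6
python3 - <<'E'
from h import *
W=Cam("wrist");S=Cam("scene");a=cv2.resize(W.im[130:420,200:450],(450,522));b=cv2.resize(S.im[188:275,235:302],None,fx=6,fy=6,interpolation=2)[:522,:350]
b=cv2.copyMakeBorder(b,0,522-b.shape[0],0,350-b.shape[1],0)
cv2.imwrite("pics/w17.png",np.hstack([a,b]))
E
```

```text
t 20.0833 pos [0.5776 0.0306 0.1206] rpy [ 3.1354 -0.0114  1.8988] F [-0.4267  0.602  -0.1629] w 0.0513532286100389
remain tool [ 0.0006 -0.0004 -0.0001] turn 0.003405192837741211 q7 0.44957721878725654
```

View pics/w17.png

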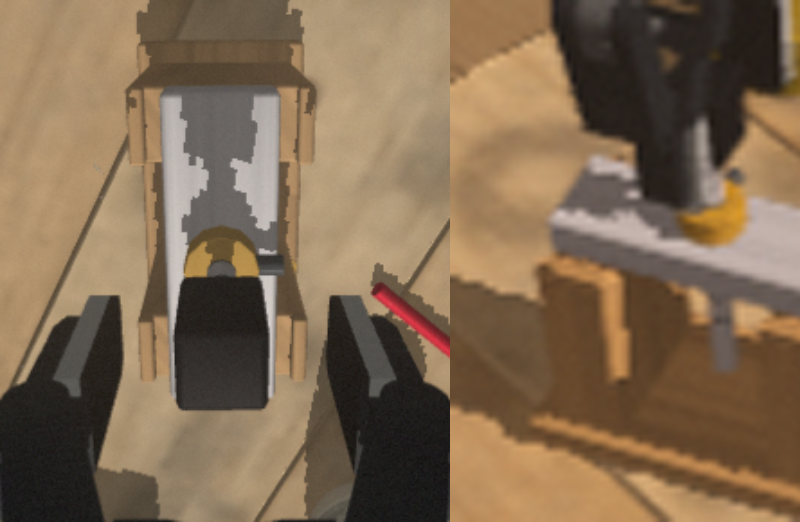

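Released; the gauge stands between the lips. Retreating upward.

Emit:
servo_tool(moves=[[0.6,[0,0,0],0],[0.6,[0,0.001,-0.008],0],[0.6,[0,0.001,-0.01],0],[0.6,[0,0.001,-0.012],0],[0.6,[0,0.001,-0.015],0]])

```text
clock: 20.6
position: [0.5799, 0.0311, 0.1665]
orientation: [3.141, -0.012, 1.898]
contact_force: [-0.5, -0.4, -0.5]
grip_width: 0.0684
```

Emit:
servo_tool(moves=[[1,[0,0,-0.02],0],[1,[0,0,-0.025],0],[1,[0,0,-0.03],0],[1,[0,0,-0.03],0],[1,[0,0,0],0]])

```text
clock: 21.02
position: [0.581, 0.0291, 0.2831]
orientation: [3.136, -0.011, 1.897]
contact_force: [0.8, -0.1, 0.4]
grip_width: 0.0854
```

Emit:
servo_tool(moves=[[1,[0.03,0,0],0],[1,[0.03,0,0],0],[1,[0.03,0,0],0],[1,[0,0,0],0]])

```text
clock: 21.35
position: [0.5532, 0.1147, 0.2908]
orientation: [3.127, -0.01, 1.891]
contact_force: [1.0, 0.7, -0.2]
grip_width: 0.0853
```

```bash
python3 rem.py .577 .031 .1208 108.6
python3 - <<'E'
from h import *
W=Cam("wrist");S=Cam("scene");T=Cam("top");cv2.imwrite("pics/w18.png",W.im);cv2.imwrite("pics/T18.png",T.im);cv2.imwrite("pics/S18.png",S.im)
crop(S.im,225,160,110,130,4.5,"s18.png");
E
```

```text
t 21.35 pos [0.5532 0.1147 0.2908] rpy [ 3.1265 -0.0099  1.8911] F [ 0.9905  0.6801 -0.241 ] w 0.08525224914855804
remain tool [-0.0886 -0.0063  0.1691] turn -0.004345043155030481 q7 0.180519807262889
```

View pics/w18.png

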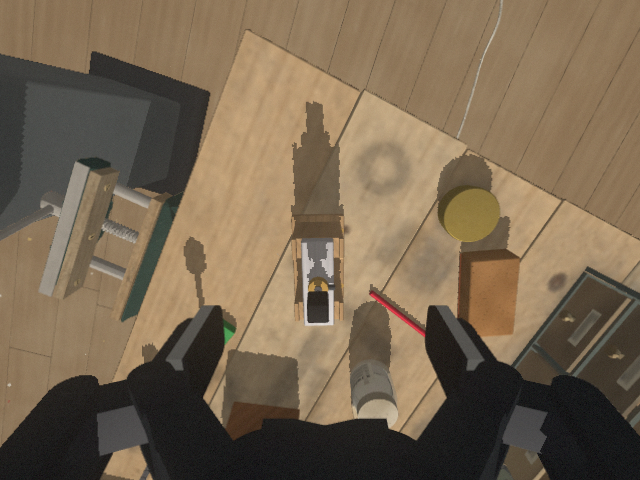

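View pics/s18.png

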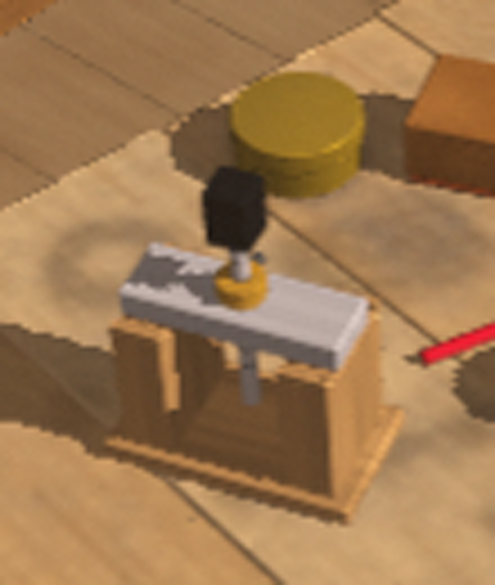

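View pics/S18.png

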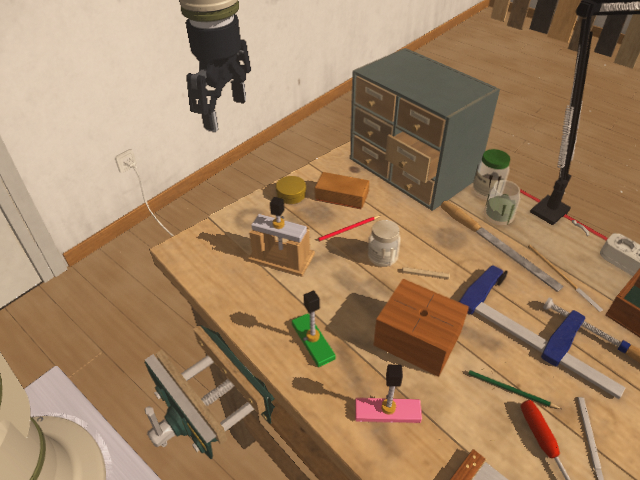

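The gauge stands flat between the lips with the rod extended, clear of the gripper; the bystanders haven't moved. Quick reading check, then sign off.

Run:
```python
from h import *
T=Cam("top");S=Cam("scene");r=[]
for C,(x,y,w,h) in((T,(225,235,50,40)),(S,(255,185,45,50))):
    g=C.im[y:y+h,x:x+w].max(2);m=(g<50).astype(np.uint8);n,l,st,c=cv2.connectedComponentsWithStats(m);i=1+st[1:,4].argmax()
    r.append((x+st[i,0]+(st[i,2]-1)/2,y+st[i,1]+(st[i,3]-1)/2));print(st[i],r[-1])
X,e=tri(T,r[0],S,r[1]);print(X,e,"reading",.185-X[2])
```

```text
[ 18  16  13  15 128] (np.float64(249.0), np.float64(258.0))
[ 16  12  13  18 187] (np.float64(277.0), np.float64(205.5))
[0.57438003 0.03294064 0.1398871 ] 2.363186887899817e-05 reading 0.04511289828359799
```

```bash
python3 -c "
from cell import ticket;print(ticket.sign_off())"
```

```text
the job is handed in; nothing more can be done
None
```

The bore measures about 45 mm deep. The gauge is back on its rest with that reading set, and I handed the job in at about 21.5 s.

I lifted the steel gauge by its grip, set the foot flat over the bore and lowered the rod in 1–2 mm steps. It slid at about 5 N until it bottomed, when the wrist force rose to 23.5 N. I then lifted it slowly, lowered it onto the rest until its weight was off the wrist, opened the jaws and withdrew upward.

**Last checks**
- **Seating:** the gauge stands upright with its foot flat between the lips, and the bystanders look unmoved.
- **Reading:** two views of the grip put it at about 45 mm, good to 1–2 mm. The foot took the rest at 0.1207 m tool height, against 0.1208 m when the rod bottomed, so the reading did not shift.

**What did not go cleanly**
- **Bottoming force:** 23.5 N is what the wrist showed at the end of that step. The peak in between was not recorded, so it may have come closer to the 25 N limit. Part of the load went through the foot.
- **Tool tilt:** the tool drifted in tilt by up to about 1.4° during the carries, so I partly corrected it before measuring. When I set the gauge down, the tool was still about 0.6–0.8° off its angle at the block. The foot looked flat once released.

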